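Start the throttle calibration on a home flight simulator

ROBOT

A 6-joint arm with a two-finger parallel gripper is mounted at the origin on the work surface. World frame = base frame: x ahead of the robot, y to its left, z up, the work surface at z = 0. Lengths are in m, angles in rad, forces in N, time in s.
With the tool pointing down it reaches from about 0.25 to 0.775 m from the base axis. Payload 4 kg.
Tool frame: the origin (TCP) lies on the mounting face of the last link; the fingertips stand robot.nose_length ahead of it and the grasp point (between the pads) lies 180 mm ahead of it (robot.nose_length is the distance from the TCP to the fingertips, in m); z points along the fingers, x is the direction in which the jaws open and shut, and the axes are right-handed (so a half turn about z gives the same grasp; the last joint's range is limited). The gripper opens to 94 mm and grips with 3 to 60 N. Pads are 16 mm wide; open, the fingers measure 119 mm over their backs; the gripper's body (75 mm by 177 mm) begins 78 mm behind the grasp point.
Start: joints at [-1.368, 0.087, 1.371, -0, 1.684, -0.103], TCP at [0.166, -0.524, 0.405] pointing down, gripper open.
Joint ranges: [-3.1, 3.1], [-0.76, 2.03], [0.27, 2.55], [-1.08, 4.22], [0.17, 2.65], [-2.57, 2.57]. Speed limits (rad/s): [2.79, 2.79, 3.14, 3.14, 3.14, 3.14].

INTERFACE

Orientations are given as a rotation vector (axis times angle).
In Python, from rig import robot gives the robot as it stands.
- The arm moves only by the tool apply_moves, never from a script. Its argument "steps" is one flat list of numbers, 7 for each row, row after row: the shift along the tool's x, y, z in m, then the turn, a rotation vector about the tool's x, y, z in rad, then the opening in per cent of the stroke, from 0 (shut) to 100 (fully open). In form: [x, y, z, wx, wy, wz, gripper, x, y, z, wx, wy, wz, gripper, ...]. A call has 1 to 20 rows; each row shifts and turns the pose as measured when the row begins, along the tool's axes as they then stand; what a row does not reach is not made up. A row lasts 1/12 s, in which the tool goes at most 41.7 mm and 7.16 degrees, less where a joint would pass 70% of its speed; a pose out of reach is approached as far as the arm can. A call with a gripper value outside its range is refused whole. The fingers move at their own pace and stop on an object; "newtons" is the grip in N (left out, the last holds). Time passes only in rows, so rows that do not move let the fingers close. It gives the time, the measured TCP pose, the force and the opening at its end, in the units of the state.
- robot.get_state(): the state, without advancing time (a new reading comes with each control period).
- robot.grab_frame(name): name is "scene" or "side" or "wrist"; returns the picture (384x512x3 uint8, red, green, blue); there is no depth.
- robot.camera_info(name): a dict with "fov_y" (degrees; the focal length in pixels is half the picture's height over the tangent of half this angle, whatever the lens; pixels are square), "cx", "cy" (the principal point, pixels), "R" (3x3) and "t" (3): a world point X has camera coordinates R X + t. Camera axes: x right, y down, z forward; pixel columns grow to the right and rows downward; lengths in m; the calibration is good to about 2 mm. A picture is of the moment at which its call begins: read the wrist's pose just before it. camera_info takes no time and is no camera call; for the wrist camera it gives the pose at the moment of the call.
- robot.job_done(): hands the job in, once; it reports no verdict.
The state is a dict: "time_s": time; "joint_positions": joint angles; "dq": joint speeds; "joint_efforts": joint torques, N m; "position": TCP position; "tcp_rot": TCP orientation; "ft_force": force on the tool from outside, world axes, zero at the start; "ft_torque": the same for the moment, N m; "grip_width": finger opening in m.
Only numpy, scipy, OpenCV 4.12 (cv2) and the standard library are available. Lean on these libraries where they do the work, as an engineer would, in place of code of your own. Each camera call takes 0.05 s, during which the arm holds its last target.

TASK

Calibrate the throttle: gently draw the throttle lever (the one with the crossbar knob) back towards the robot until you feel it come up against its idle stop, and leave it there. Then take the slim stylus from the tool stand, reach its point straight down through the round hole in the switch panel, feel for the recessed calibration button, press it gently all the way in and finish while still holding it pressed with the stylus in the gripper. Leave the other two levers, the other tools and everything else as they are.

Things in the scene. Friction and masses are not known exactly. Their poses are not given: they have to be found in the camera images.
- quadrant: black throttle quadrant fixed to the table: a half-drum housing 176 mm (x) by 172 mm (y) and 170 mm high with three levers in slots 56 mm apart. Origin: centre of the underside. Its x axis points forward (away from the robot), y to its left. The lever pivots lie 85 mm above the origin, on the line x = 0; levers at y = +56 mm (throttle), 0 (propeller) and -56 mm (mixture). The knobs reach up to 240 mm above the table: carry things over them higher than that.
- throttle (a joint): angle of the throttle lever, rad: 0 = fully forward (leaning 0.5 rad away from the robot), grows as the lever is drawn back (towards -x of the quadrant); its rigid idle stop ends the travel about 1 rad from there and is not marked: feel for it. Friction of about 2 to 3 N at the knob keeps it where it is left.
- throttle_knob (a point): centre of the throttle knob: a black crossbar 40 mm long (along the quadrant's y) and 26 mm in diameter on a flat steel arm, 135 mm from the pivot, about 205 to 220 mm above the table, at least 33 mm clear of the drum all along. The left-most lever.
- propeller_knob (a point): centre of the propeller knob, a 28 mm black ball on the middle lever, 135 mm from the pivot; leave it alone
- mixture_knob (a point): centre of the mixture knob, a flat black paddle 12 x 26 x 32 mm on the right-hand lever, 135 mm from the pivot; leave it alone
- panel_box: switch panel fixed to the table: an aluminium box 150 mm (x) by 220 mm (y) and 60 mm high with a black 4 mm top plate carrying toggle switches, push buttons and two sounders, none of them over 30 mm tall. Origin: centre of the underside.
- cal_hole (a point): centre of the mouth of the round hole in the panel's top plate, level with the plate's upper face (60 mm above the table): 14 mm in diameter, with a small chamfer and a bright steel rim; it goes straight down. In the panel's frame it lies at x = -30, y = +45 mm.
- cal_button (a joint): travel of the recessed calibration button, m: 0 = out, 0.005 = fully in. A grey cap 20 mm in diameter straight below the hole, its top 10 to 16 mm below the plate's upper face (it differs from time to time: feel for it). Its spring starts at 1.5 N and takes 5 N fully in; then a rigid stop. It moves straight down and springs back when let go.
- stand: wooden tool stand fixed to the table, 65 mm (x) by 165 mm (y), 62 mm high, with three tools upright in 9 mm holes in a row along its y: the stylus at y = +56.5 mm, a screwdriver at 0, a nut driver at -56.5 mm. Origin: centre of the underside.
- stylus_grip (a point): centre of the stylus's handle, half-way up: the slim tool with a straight aluminium handle 16 mm in diameter and 80 mm long (and a 6 mm cap above) over a steel shaft 4.5 mm in diameter and 56 mm long; 45 g. It stands point down, the handle's lower end resting on the stand's top; this point is 102 mm above the table at the start, 96 mm above the tip, and z runs along the stylus, up from the tip. It lifts straight out.
- stylus_tip (a point): the stylus's point, 96 mm below stylus_grip along the stylus
- screwdriver: bystander: fat black-handled screwdriver (27 mm) in the stand's middle hole, standing 74 mm above the stand
- nut_driver: bystander: nut driver with a stepped handle (22 and 16 mm), standing 65 mm above the stand
- tape_roll: bystander: roll of black tape 68 mm across, 19 mm high
- spare_switch: bystander: spare toggle switch 28 x 16 mm, 44 mm high
- mug: bystander: white mug 82 mm across, 95 mm high
- parts_tray: bystander: grey parts tray 100 x 140 mm, 30 mm high
- glue_bottle: bystander: small white bottle 40 mm across, 100 mm high

How it is judged:
By the outcome, as a careful person would: the job done as asked, in the order asked, and still so for the second after the job is handed in, while the arm keeps its last pose, push and grip.
It also fails if it takes over 64 s, if anything falls off the work surface, if the arm or the gripper's body presses on something with over 40 N, if the wrist force passes 120 N, or if a joint passes its speed limit or range.

## Working session

There is one attempt and no reset: what is moved stays moved. The work goes in short steps, Python scripts to look and compute and a tool call to move; the robot and the scene stay as the last step left them, time stands still between calls to the robot, and variables do not carry over. Pictures are saved under pics/ and viewed, and the job is handed in when it is done.

Besides the shell and the picture viewer there is one more tool, called as a command line: name --argument value ..., lists and objects as JSON in quotes. apply_moves: Moves the arm, as the interface text tells. Its arguments: {"type":"object","properties":{"steps":{"type":"array"},"newtons":{"type":"number"}},"required":["steps"]}

```bash
ls; mkdir -p pics; python3 - <<'E'
from rig import robot
import cv2
s=robot.get_state();print(s, robot.nose_length)
for n in ["scene","side","wrist"]:
    i=robot.camera_info(n);print(n,i)
    cv2.imwrite(f"pics/{n}0.png",robot.grab_frame(n)[:,:,::-1])
E
```

```text
pics
{'time_s': 0.0, 'joint_positions': array([-1.36811191e+00,  8.79780281e-02,  1.37223402e+00,  2.77563905e-06,
        1.68359301e+00, -1.03121983e-01]), 'dq': array([-2.06093436e-04,  7.11375309e-04, -1.61202167e-04,  2.34161057e-05,
        7.54412316e-04, -5.87125748e-04]), 'joint_efforts': array([ 5.18051384e-04, -3.40185428e+01, -3.02425039e+01,  7.16775586e-02,
        3.28826567e-02, -1.77904067e-04]), 'position': array([ 0.16554789, -0.52438604,  0.40350137]), 'tcp_rot': array([-2.53266794,  1.85630065,  0.00257247]), 'ft_force': array([ 0.78403951, -0.64288819, -0.58422284]), 'ft_torque': array([-0.06574514,  0.01556894, -0.00813448]), 'grip_width': 0.0939358056110467} 0.1992
scene {'fov_y': 45.36837020244423, 'cx': 256.63690744439305, 'cy': 190.35072127826834, 'R': array([[ 0.06692948,  0.99767518,  0.01283288],
       [ 0.86093114, -0.05124565, -0.50613383],
       [-0.50429953,  0.0449235 , -0.86235947]]), 't': array([-0.02431626, -0.42685543,  1.92007594])}
side {'fov_y': 50.6530386152135, 'cx': 253.02646758095236, 'cy': 190.43356564607595, 'R': array([[-7.43128682e-01, -6.69148507e-01, -1.93270888e-04],
       [-4.12695660e-01,  4.58550065e-01, -7.87028672e-01],
       [ 5.26727685e-01, -5.84783818e-01, -6.16916390e-01]]), 't': array([0.41820114, 0.36123115, 0.89548662])}
wrist {'fov_y': 68.84176485064569, 'cx': 259.94390141713865, 'cy': 198.52470250876962, 'R': array([[ 3.01233800e-01, -9.53550097e-01, -6.40100776e-04],
       [-9.18274633e-01, -2.90270776e-01,  2.69285304e-01],
       [-2.56962831e-01, -8.05300473e-02, -9.63060234e-01]]), 't': array([-0.5488854 , -0.02814273,  0.39146174])}
```

View pics/scene0.png

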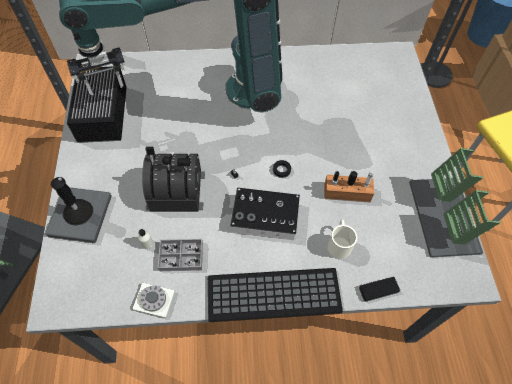

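View pics/side0.png

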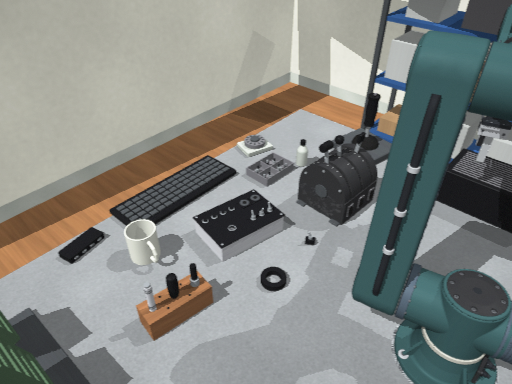

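View pics/wrist0.png

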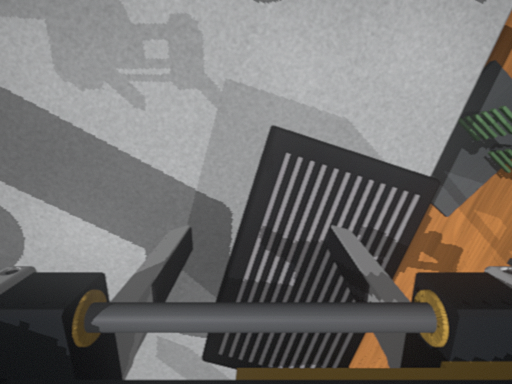

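The overview shows the quadrant near scene px (172,182), the panel near (266,211) and the stand near (350,187), with the stylus at its right end. I'll enlarge these areas.

```bash
cat > h.py <<'E'
import numpy as np, cv2
from rig import robot
def K(i):
    f=192/np.tan(np.radians(i["fov_y"])/2); return f
def ray(i,u,v):
    d=np.array([(u-i["cx"])/K(i),(v-i["cy"])/K(i),1.]); R=np.array(i["R"]);t=np.array(i["t"])
    d=R.T@d; return -R.T@t, d/np.linalg.norm(d)
def onz(i,u,v,z):
    c,d=ray(i,u,v); return c+d*(z-c[2])/d[2]
def tri(obs):
    A=np.zeros((3,3));b=np.zeros(3);
    for i,u,v in obs:
        c,d=ray(i,u,v);P=np.eye(3)-np.outer(d,d);A+=P;b+=P@c
    X=np.linalg.solve(A,b); return X,[np.linalg.norm((np.eye(3)-np.outer(d,d))@(X-c)) for c,d in [ray(*o) for o in obs]]
def proj(i,X):
    p=np.array(i["R"])@X+np.array(i["t"]); return K(i)*p[:2]/p[2]+[i["cx"],i["cy"]]
E
python3 - <<'E'
import cv2
a=cv2.imread("pics/scene0.png");b=cv2.imread("pics/side0.png")
def c(im,x,y,w,h,k,n): cv2.imwrite("pics/"+n,cv2.resize(im[y:y+h,x:x+w],None,fx=k,fy=k,interpolation=cv2.INTER_CUBIC))
c(a,130,135,260,110,3,"sc_crop.png")
c(b,130,120,260,200,3,"sd_crop.png")
E
```

```text
(no output)
```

View pics/sc_crop.png

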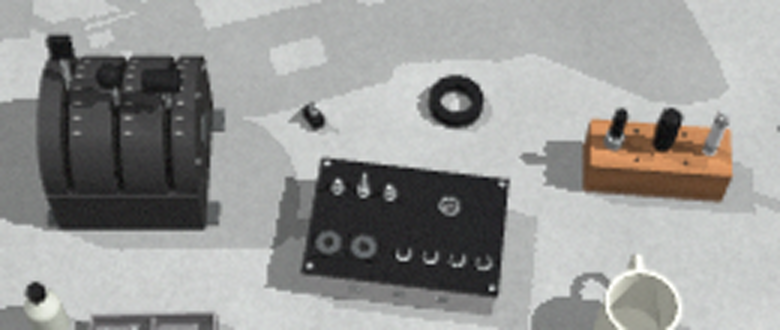

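View pics/sd_crop.png

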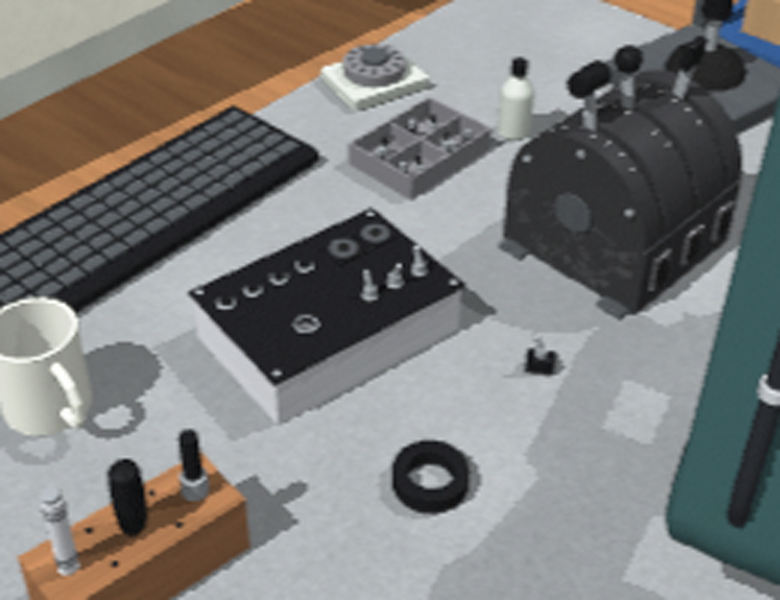

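```bash
cat > m.py <<'E'
from h import *
S=robot.camera_info("scene");D=robot.camera_info("side")
s=lambda x,y:(S,130+(x+.5)/3-.5,135+(y+.5)/3-.5); d=lambda x,y:(D,130+(x+.5)/3-.5,120+(y+.5)/3-.5)
print("knob",tri([s(160,79),d(589,78)]))
print("prop",tri([s(110,75),d(629,60)]))
print("hole",tri([s(450,206),d(306,323)]), onz(*s(450,206),.06), onz(*d(306,323),.06))
print("stylus top",tri([s(720,117),d(52,492)]))
print("stylus bot",tri([s(711,150),d(67,568)]))
print("driver top",tri([s(669,114),d(124,466)]))
for n,p,q in [("a",(327,162),(459,283)),("b",(503,184),(277,373)),("c",(491,288),(198,292)),("d",(309,266),(370,213))]:
    print(n,onz(*s(*p),.06),onz(*d(*q),.06))
E
python3 m.py
```

```text
knob (array([ 0.50068727, -0.24721722,  0.21713342]), [np.float64(0.0011996334843590029), np.float64(0.001199633484358994)])
prop (array([ 0.49106507, -0.30128936,  0.21639036]), [np.float64(0.00025109833263950123), np.float64(0.0002510983326393392)])
hole (array([0.58561651, 0.06359205, 0.0582595 ]), [np.float64(1.402935582853137e-05), np.float64(1.4029355828562428e-05)]) [0.58657243 0.06341755 0.06      ] [0.58427565 0.06486225 0.06      ]
stylus top (array([0.53498284, 0.36995237, 0.1390436 ]), [np.float64(0.0017578609832898122), np.float64(0.0017578609832897823)])
stylus bot (array([0.53033866, 0.37685153, 0.05988042]), [np.float64(0.0003873981305407729), np.float64(0.0003873981305407292)])
driver top (array([0.5221729 , 0.31598752, 0.13008125]), [np.float64(0.0017871555272756402), np.float64(0.0017871555272756855)])
a [ 0.51984245 -0.07412431  0.06      ] [ 0.51390745 -0.07376325  0.06      ]
b [0.56137967 0.12722111 0.06      ] [0.55835225 0.12804542 0.06      ]
c [0.69231246 0.09916297 0.06      ] [0.69102084 0.10309668 0.06      ]
d [ 0.65307779 -0.10047138  0.06      ] [ 0.65070997 -0.09757118  0.06      ]
```

Triangulation agrees with the known sizes (hole z 58 mm, knob z 217 mm). The hole also matches the panel's geometry, with panel yaw about -0.2. Next I'll measure the quadrant's yaw and centre.

```bash
cat >> m.py <<'E'
print("quad")
print(onz(*s(52,228),0),onz(*s(208,229),0))
# side image: near foot corners
for p in [(629,311),(508,247)]: print(onz(*d(*p),0))
from h import *
im=cv2.imread("pics/side0.png");cv2.imwrite("pics/q.png",cv2.resize(im[120:230,290:390],None,fx=5.5,fy=5.5,interpolation=cv2.INTER_CUBIC))
im=cv2.imread("pics/scene0.png");cv2.imwrite("pics/q2.png",cv2.resize(im[140:220,130:215],None,fx=7,fy=7,interpolation=cv2.INTER_CUBIC))
E
python3 m.py|sed -n '/quad/,$p'
```

```text
quad
[ 0.55526984 -0.40092884  0.        ] [ 0.56763178 -0.21795794  0.        ]
[ 0.40016761 -0.21023013  0.        ]
[ 0.55194602 -0.2096411   0.        ]
```

View pics/q.png

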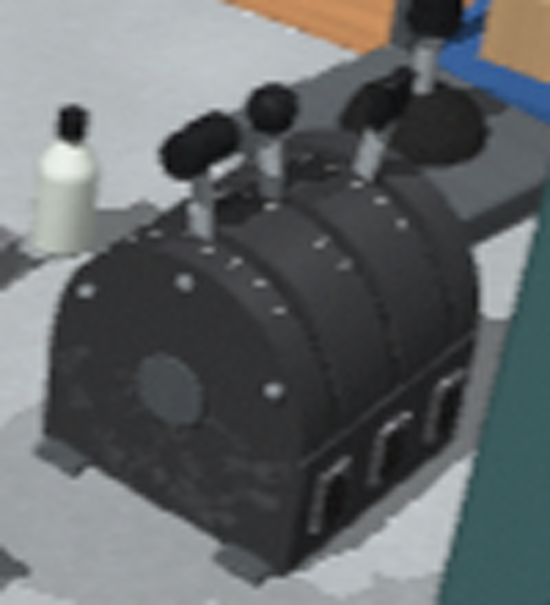

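View pics/q2.png

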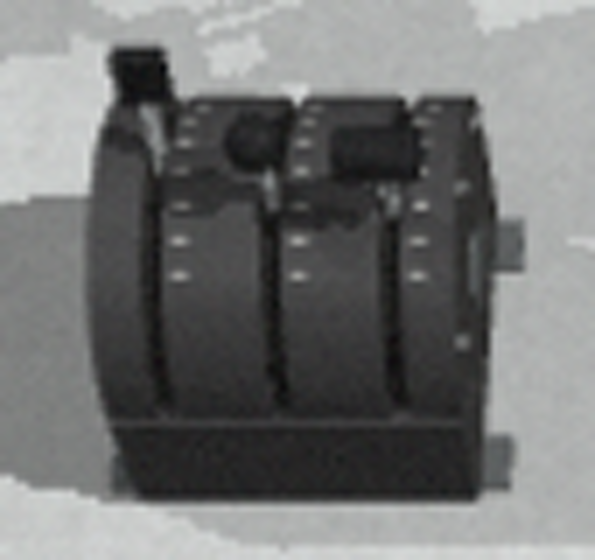

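```bash
cat > go.py <<'E'
from h import *
from scipy.spatial.transform import Rotation as Rn
def go(P,xdir=None):
    "tool-frame shift to bring TCP to P and the turn about tool z to align tool x with +-xdir, tool z down"
    s=robot.get_state();R=Rn.from_rotvec(s["tcp_rot"]).as_matrix()
    print("t",round(s["time_s"],2),"pos",s["position"].round(4),"F",s["ft_force"].round(2),"w",round(s["grip_width"],4),"q",s["joint_positions"].round(2))
    print("toolx",R[:,0].round(3),"z",R[:,2].round(4))
    d=np.array(P)-s["position"];print("world shift",d.round(4),"tool shift",(R.T@d).round(4))
    if xdir is not None:
        for sg in (1,-1):
            x=sg*np.array([xdir[0],xdir[1],0]);x/=np.linalg.norm(x);z=np.array([0,0,-1.]);T=np.c_[x,np.cross(z,x),z]
            rv=Rn.from_matrix(R.T@T).as_rotvec();print("turn",rv.round(4),"shift after turn",(T.T@d).round(4))
E
python3 -c "
from go import *
go([.5454,-.2522,.48],[.998,-.067])"
```

```text
t 0.15 pos [ 0.1655 -0.5244  0.4038] F [-0.46  0.31  0.22] w 0.0944 q [-1.37  0.09  1.37 -0.    1.68 -0.1 ]
toolx [ 0.301 -0.954 -0.002] z [-3.0e-04  1.7e-03 -1.0e+00]
world shift [0.3799 0.2722 0.0762] tool shift [-0.1454 -0.4442 -0.0759]
turn [-0.0012  0.0014 -1.198 ] shift after turn [ 0.3608 -0.297  -0.0762]
turn [1.5000e-03 1.3000e-03 1.9436e+00] shift after turn [-0.3608  0.297  -0.0762]
```

apply_moves --steps '[0, 0, -0.04, 0, 0, 0, 0, 0, 0, -0.037, 0, 0, 0, 0, 0, 0, 0, 0, 0, -0.12, 0, 0, 0, 0, 0, 0, -0.12, 0, 0, 0, 0, 0, 0, -0.12, 0, 0, 0, 0, 0, 0, -0.12, 0, 0, 0, 0, 0, 0, -0.12, 0, 0, 0, 0, 0, 0, -0.12, 0, 0, 0, 0, 0, 0, -0.12, 0, 0, 0, 0, 0, 0, -0.12, 0, 0, 0, 0, 0, 0, -0.12, 0, 0, 0, 0, 0, 0, -0.118, 0, 0.03, -0.025, 0, 0, 0, 0, 0, 0.03, -0.025, 0, 0, 0, 0, 0, 0.03, -0.025, 0, 0, 0, 0, 0, 0.03, -0.025, 0, 0, 0, 0, 0, 0.03, -0.025, 0, 0, 0, 0, 0]' --newtons 20

```text
time_s: 1.57
position: [0.3168, -0.4023, 0.4697]
tcp_rot: [-3.111, 0.045, 0.016]
ft_force: [0.1, -0.2, 0.8]
grip_width: 0.0002
```

```bash
python3 -c "
from go import *
go([.5454,-.2522,.48],[.998,-.067])"
```

```text
t 1.57 pos [ 0.3168 -0.4023  0.4697] F [ 0.1  -0.23  0.81] w 0.0002 q [-1.02  0.01  1.32  0.01  1.84 -0.99]
toolx [ 1.    -0.029 -0.011] z [-0.0099  0.0304 -0.9995]
world shift [0.2286 0.1501 0.0103] tool shift [ 0.2241 -0.1569 -0.008 ]
turn [-0.0299  0.0113  0.0381] shift after turn [ 0.218  -0.1651 -0.0103]
turn [-0.0176 -0.0464 -3.1031] shift after turn [-0.218   0.1651 -0.0103]
```

apply_moves --steps '[0.031, -0.0235, -0.0015, -0.03, 0.011, 0.038, 0, 0.031, -0.0235, -0.0015, 0, 0, 0, 0, 0.031, -0.0235, -0.0015, 0, 0, 0, 0, 0.031, -0.0235, -0.0015, 0, 0, 0, 0, 0.031, -0.0235, -0.0015, 0, 0, 0, 0, 0.031, -0.0235, -0.0015, 0, 0, 0, 0, 0.025, -0.02, -0.0015, 0, 0, 0, 0, 0, 0, 0, 0, 0, 0, 0, 0, 0, 0, 0, 0, 0, 0]'

```text
time_s: 2.32
position: [0.5516, -0.2392, 0.4759]
tcp_rot: [-3.136, 0.093, 0.006]
ft_force: [0.3, 0.4, -0.0]
grip_width: 0.0004
```

```bash
python3 -c "
from go import *
go([.5454,-.2522,.48],[.998,-.067])
cv2.imwrite('pics/w1.png',robot.grab_frame('wrist')[:,:,::-1])
cv2.imwrite('pics/side1.png',robot.grab_frame('side')[:,:,::-1])
"
```

```text
t 2.32 pos [ 0.5516 -0.2392  0.4759] F [ 0.26  0.37 -0.01] w 0.0004 q [-0.5   0.2   1.1   0.    1.84 -0.44]
toolx [ 0.998 -0.059 -0.004] z [-0.0037  0.0041 -1.    ]
world shift [-0.0062 -0.013   0.0041] tool shift [-0.0055  0.0133 -0.0041]
turn [-0.0038  0.0039  0.008 ] shift after turn [-0.0054  0.0134 -0.0041]
turn [-0.0061 -0.006  -3.1336] shift after turn [ 0.0054 -0.0134 -0.0041]
```

View pics/w1.png

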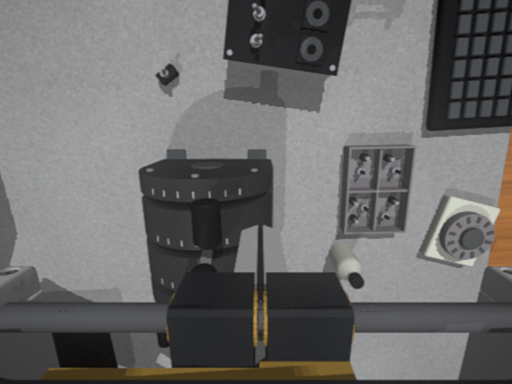

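View pics/side1.png

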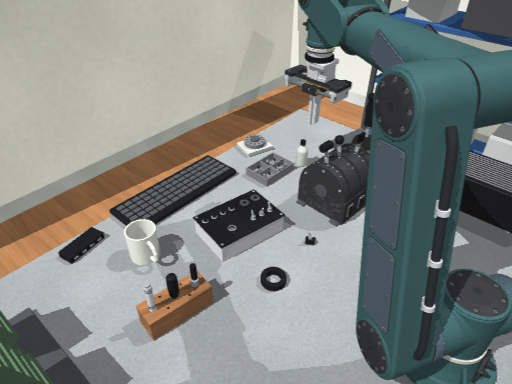

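The wrist view shows the crossbar knob centred at px (206,223), with the closed fingertips ahead of it at about (260,227).

```bash
python3 -c "
from go import *
W=robot.camera_info('wrist')
print(onz(W,206,223,.2175),onz(W,191,223,.2175),onz(W,221,223,.2175))
print(proj(W,np.array([.5516,-.2392,.4759-.1992])))
a=onz(W,203,201,.2225);b=onz(W,207,246,.2225);print(a,b)
for p in [(145,170),(272,163)]: print(onz(W,*p,.1))
print(tri([(W,206,223),(robot.camera_info('scene'),183.0,161.0)]))
go([.548,-.2475,.397],[.998,-.067])
"
```

```text
[ 0.49983114 -0.24730386  0.2175    ] [ 0.48620831 -0.24649077  0.2175    ] [ 0.51344763 -0.24811658  0.2175    ]
[262.69655078 237.7579328 ]
[ 0.50066542 -0.22509105  0.2225    ] [ 0.49939597 -0.26772693  0.2225    ]
[ 0.40234789 -0.21268556  0.1       ]
[ 0.56595076 -0.21355455  0.1       ]
(array([ 0.49948653, -0.24789593,  0.21665771]), [np.float64(0.0002997804200674565), np.float64(0.0002997804200674269)])
t 2.42 pos [ 0.5506 -0.2402  0.4759] F [ 0.27 -0.11  1.01] w 0.0006 q [-0.51  0.2   1.1   0.    1.84 -0.44]
toolx [ 0.998 -0.061 -0.004] z [-0.0037  0.0044 -1.    ]
world shift [-0.0026 -0.0073 -0.0789] tool shift [-0.0018  0.0077  0.0789]
turn [-0.0041  0.0039  0.0057] shift after turn [-0.0021  0.0074  0.0789]
turn [-0.0062 -0.0065 -3.1359] shift after turn [ 0.0021 -0.0074  0.0789]
```

apply_moves --steps '[-0.001, 0.007, 0.03, 0, 0, 0, 0, 0, 0, 0.03, 0, 0, 0, 0, 0, 0, 0.014, 0, 0, 0, 0, 0, 0, 0, 0, 0, 0, 0]'

```text
time_s: 2.75
position: [0.5443, -0.2517, 0.4027]
tcp_rot: [3.139, -0.109, 0.001]
ft_force: [0.2, -0.1, 0.0]
grip_width: 0.0004
```

```bash
python3 -c "
from go import *
go([.548,-.2475,.397],[.998,-.067])
"
```

```text
t 2.75 pos [ 0.5443 -0.2517  0.4027] F [ 0.21 -0.07  0.04] w 0.0004 q [-0.53  0.2   1.25 -0.    1.69 -0.46]
toolx [ 0.998 -0.069  0.001] z [ 8.e-04 -8.e-04 -1.e+00]
world shift [ 0.0037  0.0042 -0.0057] tool shift [ 0.0034 -0.0044  0.0057]
turn [ 0.0008 -0.0009 -0.0024] shift after turn [ 0.0034 -0.0044  0.0057]
turn [-1.4000e-03 -1.2000e-03  3.1392e+00] shift after turn [-0.0034  0.0044  0.0057]
```

apply_moves --steps '[-0.004, -0.004, 0.005, 0, 0, 0, 0, -0.004, 0, 0, 0, 0, 0, 0, -0.004, 0, 0, 0, 0, 0, 0, -0.004, 0, 0, 0, 0, 0, 0, -0.004, 0, 0, 0, 0, 0, 0, -0.004, 0, 0, 0, 0, 0, 0]'

```text
time_s: 3.25
position: [0.516, -0.2503, 0.4018]
tcp_rot: [3.136, -0.122, 0.012]
ft_force: [2.0, 1.4, -0.3]
grip_width: 0.0005
```

apply_moves --steps '[-0.004, 0, 0, 0, 0, 0, 0, -0.004, 0, 0, 0, 0, 0, 0, -0.004, 0, 0, 0, 0, 0, 0, -0.004, 0, 0, 0, 0, 0, 0]'

```text
time_s: 3.58
position: [0.4989, -0.2489, 0.404]
tcp_rot: [3.134, -0.12, 0.021]
ft_force: [2.6, -0.5, -0.4]
grip_width: 0.0005
```

```bash
python3 -c "
from go import *
go([.445,-.244,.398],[.998,-.067])
cv2.imwrite('pics/w2.png',robot.grab_frame('wrist')[:,:,::-1])
"
```

```text
t 3.58 pos [ 0.4989 -0.2489  0.404 ] F [ 2.64 -0.47 -0.35] w 0.0005 q [-0.57  0.1   1.36  0.    1.67 -0.49]
toolx [ 0.997 -0.077  0.014] z [ 0.0133 -0.0059 -0.9999]
world shift [-0.0539  0.0049 -0.006 ] tool shift [-0.0542 -0.0008  0.0053]
turn [ 0.005  -0.0137 -0.0098] shift after turn [-0.0541 -0.0013  0.006 ]
turn [-0.0214 -0.0078  3.1317] shift after turn [0.0541 0.0013 0.006 ]
```

View pics/w2.png

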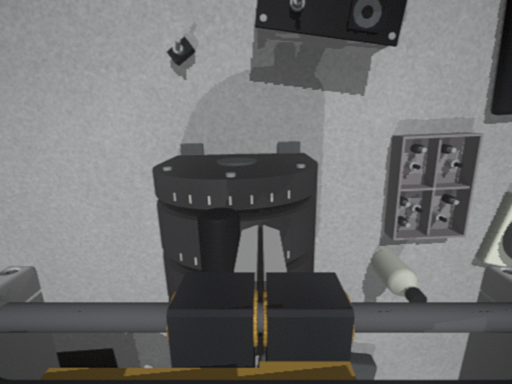

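The fingers are pressing the crossbar squarely (the knob is at about (220,237) in the view), and the force is at the friction level of about 2.6 N. I'll carry on drawing it back.

apply_moves --steps '[-0.004, 0, 0.003, 0, -0.013, 0, 0, -0.004, 0, 0.003, 0, 0, 0, 0, -0.004, 0, 0, 0, 0, 0, 0, -0.004, 0, 0.001, 0, 0, 0, 0, -0.004, 0, 0, 0, 0, 0, 0]'

```text
time_s: 4.05
position: [0.4771, -0.2475, 0.3979]
tcp_rot: [3.132, -0.12, 0.002]
ft_force: [3.2, -0.8, -0.2]
grip_width: 0.0007
```

apply_moves --steps '[-0.003, 0, 0.001, 0, 0, 0, 0, -0.003, 0, 0.001, 0, 0, 0, 0, -0.003, 0, 0, 0, 0, 0, 0]'

```text
time_s: 4.3
position: [0.4667, -0.2467, 0.3955]
tcp_rot: [3.132, -0.121, 0.001]
ft_force: [2.6, -0.4, -1.1]
grip_width: 0.0007
```

apply_moves --steps '[-0.003, 0, 0.001, 0, 0, 0, 0, -0.003, 0, 0.001, 0, 0, 0, 0, -0.003, 0, 0, 0, 0, 0, 0]'

```text
time_s: 4.55
position: [0.4566, -0.246, 0.393]
tcp_rot: [3.132, -0.121, 0.001]
ft_force: [2.3, -0.2, -1.4]
grip_width: 0.0005
```

```bash
python3 -c "
from go import *
go([.445,-.244,.396],[.998,-.067])
"
```

```text
t 4.55 pos [ 0.4566 -0.246   0.393 ] F [ 2.3  -0.24 -1.38] w 0.0005 q [-0.6   0.02  1.47 -0.01  1.65 -0.52]
toolx [ 0.997 -0.077  0.001] z [ 0.     -0.0073 -1.    ]
world shift [-0.0116  0.002   0.003 ] tool shift [-0.0118 -0.0011 -0.003 ]
turn [ 0.0073 -0.0006 -0.0102] shift after turn [-0.0118 -0.0012 -0.003 ]
turn [-9.0000e-04 -1.1500e-02  3.1314e+00] shift after turn [ 0.0118  0.0012 -0.003 ]
```

apply_moves --steps '[-0.003, 0, 0, 0, 0, 0, 0, -0.003, 0, 0, 0, 0, 0, 0, -0.003, 0, 0, 0, 0, 0, 0]'

```text
time_s: 4.8
position: [0.4468, -0.2451, 0.3916]
tcp_rot: [3.133, -0.121, -0.001]
ft_force: [3.0, 0.1, -1.4]
grip_width: 0.0006
```

apply_moves --steps '[-0.003, 0, 0, 0, 0, 0, 0, -0.003, 0, 0, 0, 0, 0, 0]'

```text
time_s: 4.97
position: [0.4403, -0.2445, 0.391]
tcp_rot: [3.134, -0.12, -0.002]
ft_force: [1.8, -0.5, -2.1]
grip_width: 0.0
```

apply_moves --steps '[-0.003, 0, 0, 0, 0, 0, 0, -0.003, 0, 0, 0, 0, 0, 0]'

```text
time_s: 5.13
position: [0.4367, -0.2441, 0.3913]
tcp_rot: [3.133, -0.117, 0.022]
ft_force: [12.5, -1.0, -5.9]
grip_width: 0.0003
```

apply_moves --steps '[-0.002, 0, 0, 0, 0, 0, 0]'

```text
time_s: 5.22
position: [0.4357, -0.244, 0.3913]
tcp_rot: [3.133, -0.116, 0.031]
ft_force: [6.9, -0.9, -3.1]
grip_width: 0.0008
```

apply_moves --steps '[-0.002, 0, 0, 0, 0, 0, 0]'

```text
time_s: 5.3
position: [0.4346, -0.2438, 0.3913]
tcp_rot: [3.132, -0.115, 0.04]
ft_force: [9.1, -0.4, -4.6]
grip_width: 0.0004
```

```bash
python3 -c "
from go import *
go([.445,-.244,.396],[.998,-.067])
cv2.imwrite('pics/w3.png',robot.grab_frame('wrist')[:,:,::-1])
cv2.imwrite('pics/side3.png',cv2.resize(robot.grab_frame('side')[100:240,260:400,::-1],None,fx=4,fy=4,interpolation=2))
go([.445,-.244,.396],[.998,-.067])
"
```

```text
t 5.3 pos [ 0.4346 -0.2438  0.3913] F [ 9.07 -0.43 -4.62] w 0.0004 q [-0.63 -0.03  1.52  0.01  1.63 -0.55]
toolx [ 0.997 -0.073  0.025] z [ 0.025  -0.0079 -0.9997]
world shift [ 0.0104 -0.0002  0.0047] tool shift [ 0.0105 -0.0006 -0.0044]
turn [ 0.0062 -0.0255 -0.0062] shift after turn [ 0.0104 -0.0005 -0.0047]
turn [-0.0399 -0.0096  3.1351] shift after turn [-0.0104  0.0005 -0.0047]
t 5.4 pos [ 0.4346 -0.2438  0.3914] F [ 7.88 -1.27 -2.92] w -0.0 q [-0.63 -0.03  1.52  0.01  1.63 -0.55]
toolx [ 0.997 -0.073  0.026] z [ 0.0251 -0.008  -0.9997]
world shift [ 0.0104 -0.0002  0.0046] tool shift [ 0.0105 -0.0006 -0.0044]
turn [ 0.0062 -0.0256 -0.0063] shift after turn [ 0.0104 -0.0005 -0.0046]
turn [-0.0402 -0.0098  3.135 ] shift after turn [-0.0104  0.0005 -0.0046]
```

View pics/w3.png

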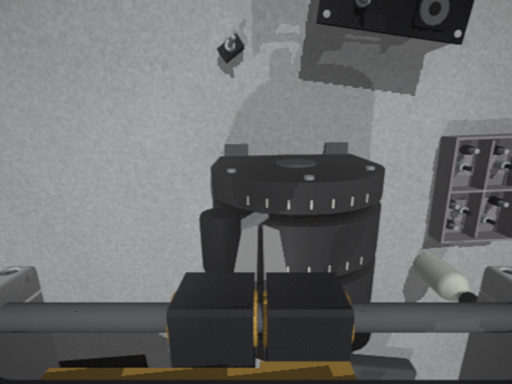

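View pics/side3.png

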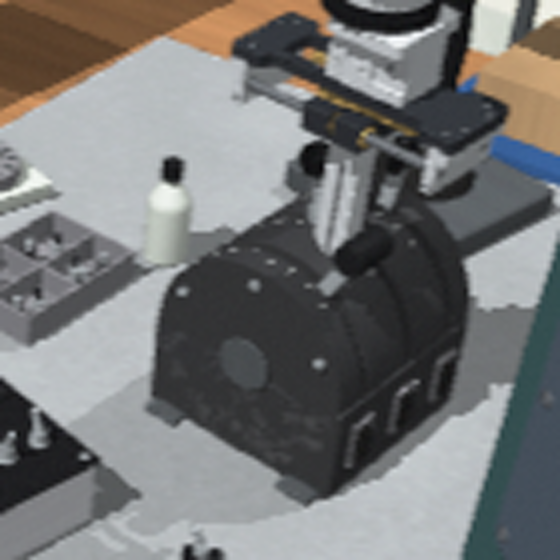

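The force jumped from about 2.5 N to about 12 N and the fingertips stayed at x≈0.4396 for three rows, with the knob about -0.065 in the quadrant frame (roughly 1 rad). That's the idle stop. I'll back off forwards, lift and check that the lever stays there.

apply_moves --steps '[0.006, 0, 0, 0, -0.012, 0, 0, 0.012, 0, 0, 0, -0.012, 0, 0, 0.01, 0, -0.01, 0, 0, 0, 0, 0, 0, -0.04, 0, 0, 0, 0, 0, 0, -0.04, 0, 0, 0, 0, 0, 0, -0.03, 0, 0, 0, 100]'

```text
time_s: 5.9
position: [0.4625, -0.2453, 0.5053]
tcp_rot: [-3.133, 0.119, 0.05]
ft_force: [0.6, -0.7, 1.1]
grip_width: 0.0044
```

```bash
python3 -c "
from go import *
go([.533,.373,.48],[.2,.98])
cv2.imwrite('pics/w4.png',robot.grab_frame('wrist')[:,:,::-1])
W=robot.camera_info('wrist')
print(proj(W,np.array([.412,-.243,.203])))
"
```

```text
t 5.9 pos [ 0.4625 -0.2453  0.5053] F [ 0.61 -0.73  1.06] w 0.0044 q [-0.59  0.04  1.22 -0.01  1.91 -0.52]
toolx [ 0.997 -0.076 -0.032] z [-0.0318  0.007  -0.9995]
world shift [ 0.0705  0.6183 -0.0253] tool shift [ 0.0241 -0.6217  0.0274]
turn [-0.0271  0.0231 -1.4455] shift after turn [ 0.6199 -0.0546  0.0253]
turn [0.0239 0.028  1.6957] shift after turn [-0.6199  0.0546  0.0253]
[219.75901424 197.34321956]
```

View pics/w4.png

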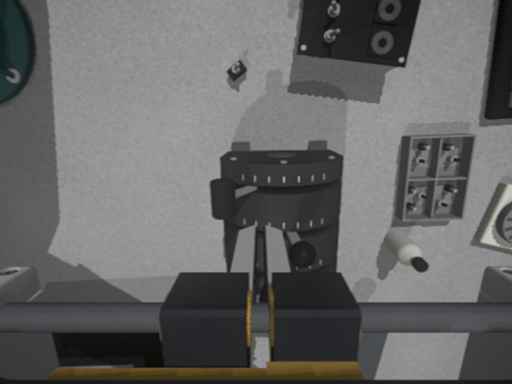

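```bash
python3 -c "
from go import *
W=robot.camera_info('wrist')
print(proj(W,np.array([.491,-.3013,.2164])), tri([(W,222,199),(robot.camera_info('scene'),0,0)][:1]*1) if 0 else onz(W,222,199,.2035))
cv2.imwrite('pics/sc4.png',cv2.resize(robot.grab_frame('scene')[140:220,130:215,::-1],None,fx=7,fy=7,interpolation=2))
"
```

```text
[296.8088141  247.85557063] [ 0.41429807 -0.24487757  0.2035    ]
```

View pics/sc4.png

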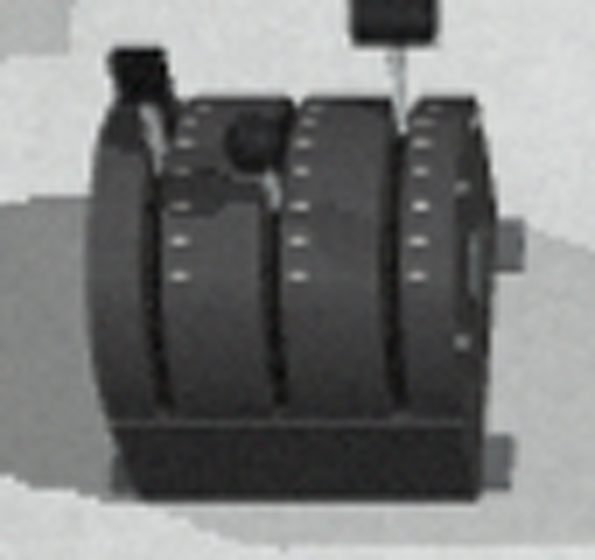

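Only the throttle has moved: it's now at scene crop (395,20), while the other two knobs are where they were. Next is the stylus.

```bash
python3 -c "
from go import *
go([.5325,.36,.46],[.983,-.18])
S=robot.camera_info('scene')
print('mug',onz(S,130+645/3,135+305/3,.095))
"
```

```text
t 6.0 pos [ 0.4624 -0.2453  0.51  ] F [ 1.19 -0.89  1.14] w 0.0117 q [-0.59  0.04  1.22 -0.01  1.91 -0.52]
toolx [ 0.997 -0.076 -0.022] z [-2.200e-02  6.000e-04 -9.998e-01]
world shift [ 0.0701  0.6053 -0.05  ] tool shift [ 0.0249 -0.6089  0.0488]
turn [0.0022 0.0219 0.1048] shift after turn [-0.0401 -0.608   0.05  ]
turn [-0.0333  0.0034 -3.0366] shift after turn [0.0401 0.608  0.05  ]
mug [0.73996083 0.25821916 0.095     ]
```

apply_moves --steps '[0, -0.02, 0, 0, 0.022, 0.105, 50, -0.002, -0.04, 0.003, 0, 0, 0, 50, -0.003, -0.04, 0.003, 0, 0, 0, 50, -0.003, -0.04, 0.003, 0, 0, 0, 50, -0.003, -0.04, 0.003, 0, 0, 0, 50, -0.003, -0.04, 0.003, 0, 0, 0, 50, -0.003, -0.04, 0.003, 0, 0, 0, 50, -0.003, -0.04, 0.003, 0, 0, 0, 50, -0.003, -0.04, 0.003, 0, 0, 0, 50, -0.003, -0.04, 0.003, 0, 0, 0, 50, -0.003, -0.04, 0.003, 0, 0, 0, 50, -0.003, -0.04, 0.003, 0, 0, 0, 50]'

```text
time_s: 7.0
position: [0.5149, 0.2203, 0.4626]
tcp_rot: [3.104, -0.329, -0.042]
ft_force: [0.4, -1.0, 0.7]
grip_width: 0.0471
```

```bash
python3 -c "
from go import *
go([.5325,.36,.46],[.983,-.18])
"
```

```text
t 7.0 pos [0.5149 0.2203 0.4626] F [ 0.42 -1.04  0.66] w 0.0471 q [ 0.31  0.12  1.22 -0.01  1.83  0.51]
toolx [ 0.977 -0.21  -0.025] z [-0.0288 -0.0167 -0.9994]
world shift [ 0.0176  0.1397 -0.0026] tool shift [-0.0121 -0.1403 -0.0003]
turn [ 0.022   0.025  -0.0303] shift after turn [-0.0079 -0.1406  0.0026]
turn [ 0.0389 -0.0343  3.1109] shift after turn [0.0079 0.1406 0.0026]
```

apply_moves --steps '[-0.003, -0.035, 0, 0.022, 0.025, -0.03, 50, -0.003, -0.035, 0, 0, 0, 0, 50, -0.001, -0.02, 0, 0, 0, 0, 50, 0, 0, 0, 0, 0, 0, 50, 0, 0, 0, 0, 0, 0, 50]'

```text
time_s: 7.42
position: [0.523, 0.3214, 0.4515]
tcp_rot: [3.118, -0.266, -0.026]
ft_force: [0.5, -1.1, 0.7]
grip_width: 0.0471
```

```bash
python3 -c "
from go import *
go([.5325,.374,.46],[.983,-.18])
cv2.imwrite('pics/w5.png',robot.grab_frame('wrist')[:,:,::-1])
W=robot.camera_info('wrist');np.savez('pics/w5.npz',**{k:np.array(v) for k,v in W.items()})
for z in (.062,.148): print(proj(W,np.array([.5325,.3735,z])))
"
```

```text
t 7.42 pos [0.523  0.3214 0.4515] F [ 0.48 -1.13  0.72] w 0.0471 q [ 0.46  0.24  1.11 -0.    1.82  0.63]
toolx [ 0.985 -0.17  -0.015] z [-0.0173 -0.0108 -0.9998]
world shift [0.0095 0.0526 0.0085] tool shift [ 0.0004 -0.0533 -0.0092]
turn [0.0136 0.0151 0.0108] shift after turn [-0.0001 -0.0534 -0.0085]
turn [-0.0237  0.0213 -3.1307] shift after turn [ 0.0001  0.0534 -0.0085]
[265.2415402  136.45790841]
[265.44296152 142.55607395]
```

View pics/w5.png

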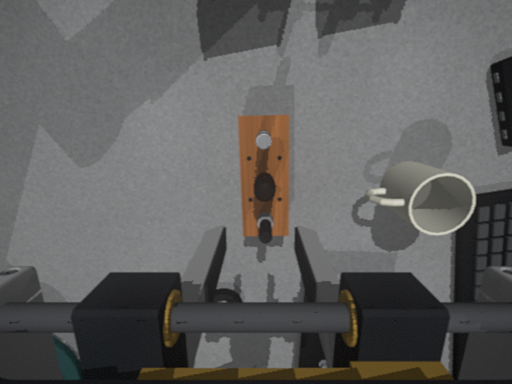

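The stylus cap is at (263,140), within 2 px of the prediction, and the stand's sides run vertically in the image, so the jaws are square to the row.

```bash
python3 -c "
from go import *
W=dict(np.load('pics/w5.npz'))
im=cv2.imread('pics/w5.png')[110:175,225:305];cv2.imwrite('pics/w5c.png',cv2.resize(im,None,fx=9,fy=9,interpolation=2))
print(onz(W,263.5,140.5,.148))
for p in [(239,115.5),(289,115),(245,236),(289,236)]: print(onz(W,*p,.062))
"
```

```text
[0.53093155 0.37580482 0.148     ]
[0.50409373 0.40466253 0.062     ]
[0.56634661 0.39453442 0.062     ]
[0.48102295 0.24097406 0.062     ]
[0.54300494 0.23073093 0.062     ]
```

View pics/w5c.png

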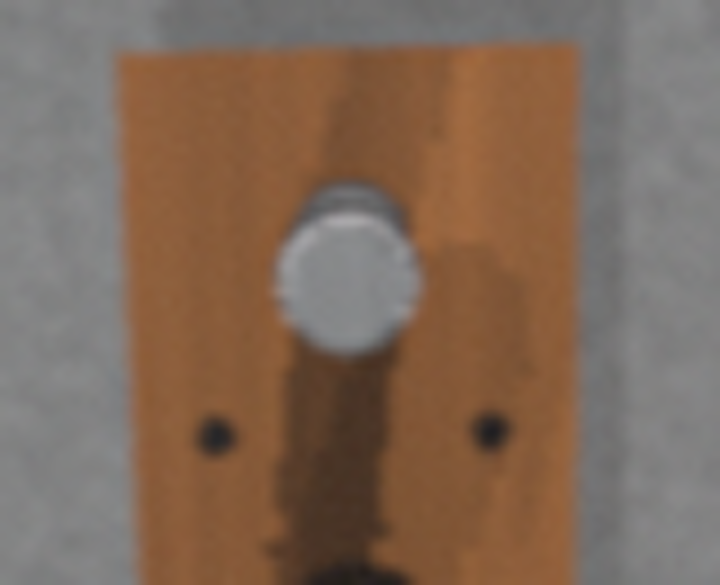

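apply_moves --steps '[0, -0.03, 0, 0.013, 0.015, -0.01, 50, 0, -0.02, 0, 0, 0, 0, 50, 0, 0, 0, 0, 0, 0, 50, 0, 0, 0, 0, 0, 0, 50]'

```text
time_s: 7.8
position: [0.5325, 0.3649, 0.4502]
tcp_rot: [3.124, -0.265, -0.004]
ft_force: [-0.3, -0.6, 0.4]
grip_width: 0.0471
```

```bash
python3 -c "
from go import *
go([.5315,.3745,.284],[.989,-.15])
"
```

```text
t 7.8 pos [0.5325 0.3649 0.4502] F [-0.33 -0.64  0.39] w 0.0471 q [ 0.51  0.3   1.03 -0.    1.82  0.68]
toolx [ 0.986 -0.169 -0.002] z [-0.0029 -0.0061 -1.    ]
world shift [-0.001   0.0096 -0.1662] tool shift [-0.0023 -0.0104  0.1662]
turn [ 0.0065  0.0019 -0.019 ] shift after turn [-0.0024 -0.0094  0.1662]
turn [ 2.9000e-03 -1.0100e-02  3.1226e+00] shift after turn [0.0024 0.0094 0.1662]
```

apply_moves --steps '[-0.002, -0.01, 0, 0.006, 0.002, -0.019, 50, 0, 0, 0.02, 0, 0, 0, 50, 0, 0, 0.03, 0, 0, 0, 50, 0, 0, 0.02, 0, 0, 0, 50, 0, 0, 0, 0, 0, 0, 50]'

```text
time_s: 8.22
position: [0.5332, 0.369, 0.3831]
tcp_rot: [-3.129, 0.243, -0.012]
ft_force: [-0.4, -1.0, -0.1]
grip_width: 0.047
```

```bash
python3 -c "
from go import *
go([.5315,.3745,.284],[.989,-.15])
"
```

```text
t 8.22 pos [0.5332 0.369  0.3831] F [-0.45 -1.04 -0.15] w 0.047 q [ 0.52  0.31  1.15 -0.    1.67  0.67]
toolx [ 0.988 -0.154  0.007] z [ 0.0078  0.0023 -1.    ]
world shift [-0.0017  0.0055 -0.0991] tool shift [-0.0033 -0.0048  0.0991]
turn [-0.0034 -0.0074 -0.0044] shift after turn [-0.0025 -0.0052  0.0991]
turn [-0.0116  0.0054  3.1371] shift after turn [0.0025 0.0052 0.0991]
```

apply_moves --steps '[-0.003, -0.005, 0.01, -0.003, -0.007, -0.004, 50, 0, -0.001, 0.02, 0, 0, 0, 50, 0, 0, 0, 0, 0, 0, 50]'

```text
time_s: 8.47
position: [0.5314, 0.3739, 0.3548]
tcp_rot: [-3.13, 0.239, -0.003]
ft_force: [0.2, -0.2, -0.9]
grip_width: 0.047
```

```bash
python3 -c "
from go import *
go([.5315,.3745,.284],[.989,-.15])
cv2.imwrite('pics/w6.png',robot.grab_frame('wrist')[:,:,::-1])
"
```

```text
t 8.47 pos [0.5314 0.3739 0.3548] F [ 0.21 -0.16 -0.92] w 0.047 q [0.53 0.32 1.19 0.   1.62 0.68]
toolx [ 0.988 -0.152  0.002] z [ 0.0022  0.0018 -1.    ]
world shift [ 0.0001  0.0006 -0.0708] tool shift [-0.0002 -0.0004  0.0708]
turn [-0.0021 -0.0019 -0.0022] shift after turn [-0.     -0.0006  0.0708]
turn [-3.0000e-03  3.3000e-03  3.1394e+00] shift after turn [0.     0.0006 0.0708]
```

View pics/w6.png

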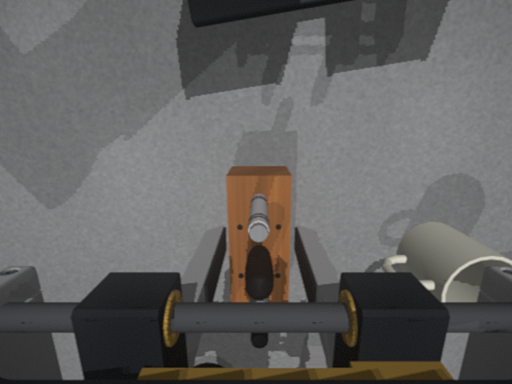

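The cap at (259,230) is centred between the fingertips at (223,230) and (297,230). I'll descend and grip.

apply_moves --steps '[0, 0, 0.025, 0, 0, 0, 50, 0, 0, 0.025, 0, 0, 0, 50, 0, 0, 0.012, 0, 0, 0, 50, 0, 0, 0.004, 0, 0, 0, 50, 0, 0, 0, 0, 0, 0, 50]'

```text
time_s: 8.93
position: [0.5342, 0.3756, 0.3014]
tcp_rot: [-3.118, 0.238, -0.031]
ft_force: [0.3, -0.6, 0.4]
grip_width: 0.047
```

```bash
python3 -c "
from go import *
go([.5315,.3745,.284],[.989,-.15])
"
```

```text
t 8.93 pos [0.5342 0.3756 0.3014] F [ 0.28 -0.58  0.36] w 0.047 q [0.53 0.35 1.27 0.   1.5  0.68]
toolx [ 0.988 -0.152  0.018] z [ 0.0206  0.0133 -0.9997]
world shift [-0.0027 -0.0011 -0.0174] tool shift [-0.0028  0.0018  0.0173]
turn [-0.0162 -0.0184 -0.0017] shift after turn [-0.0025  0.0015  0.0174]
turn [-0.0288  0.0255  3.1396] shift after turn [ 0.0025 -0.0015  0.0174]
```

apply_moves --steps '[-0.002, 0.001, 0.008, -0.016, -0.018, 0, 50, 0, 0, 0.006, 0, 0, 0, 50, 0, 0, 0.001, 0, 0, 0, 50, 0, 0, 0, 0, 0, 0, 50]'

```text
time_s: 9.27
position: [0.533, 0.3757, 0.2906]
tcp_rot: [-3.129, 0.238, -0.008]
ft_force: [0.2, 0.7, -0.3]
grip_width: 0.047
```

```bash
python3 -c "
from go import *
go([.5315,.3745,.284],[.989,-.15])
"
```

```text
t 9.27 pos [0.533  0.3757 0.2906] F [ 0.18  0.72 -0.26] w 0.047 q [ 0.53  0.36  1.28 -0.    1.5   0.68]
toolx [ 0.988 -0.152  0.005] z [ 0.005   0.0029 -1.    ]
world shift [-0.0015 -0.0012 -0.0066] tool shift [-0.0014  0.0014  0.0065]
turn [-0.0036 -0.0045 -0.0016] shift after turn [-0.0013  0.0014  0.0066]
turn [-0.0071  0.0056  3.14  ] shift after turn [ 0.0013 -0.0014  0.0066]
```

apply_moves --steps '[-0.0015, 0.0015, 0.006, -0.004, -0.005, 0, 50, 0, 0, 0, 0, 0, 0, 50, 0, 0, 0, 0, 0, 0, 20, 0, 0, 0, 0, 0, 0, 10, 0, 0, 0, 0, 0, 0, 0, 0, 0, 0, 0, 0, 0, 0, 0, 0, 0, 0, 0, 0, 0]' --newtons 25

```text
time_s: 9.85
position: [0.5314, 0.3744, 0.2858]
tcp_rot: [-3.132, 0.239, -0.002]
ft_force: [-0.6, 0.1, 0.5]
grip_width: 0.0169
```

```bash
python3 -c "
from go import *
go([.5315,.3745,.284],[.989,-.15])
"
```

```text
t 9.85 pos [0.5314 0.3744 0.2858] F [-0.63  0.09  0.47] w 0.0169 q [0.53 0.36 1.29 0.   1.5  0.68]
toolx [ 0.988 -0.152  0.001] z [ 1.4e-03  9.0e-04 -1.0e+00]
world shift [ 0.0001  0.0001 -0.0018] tool shift [ 0.     -0.0001  0.0018]
turn [-0.0011 -0.0013 -0.0016] shift after turn [ 0.     -0.0001  0.0018]
turn [-2.00e-03  1.70e-03  3.14e+00] shift after turn [-0.      0.0001  0.0018]
```

apply_moves --steps '[0, 0, 0, 0, 0, 0, 0, 0, 0, 0, 0, 0, 0, 0, 0, 0, 0, 0, 0, 0, 0, 0, 0, 0, 0, 0, 0, 0]' --newtons 30

```text
time_s: 10.18
position: [0.5314, 0.3745, 0.2859]
tcp_rot: [-3.132, 0.239, -0.002]
ft_force: [-0.9, -0.9, -1.0]
grip_width: 0.0159
```

```bash
python3 -c "
from go import *
go([.5315,.3745,.284],[.989,-.15])
"
```

```text
t 10.18 pos [0.5314 0.3745 0.2859] F [-0.9  -0.92 -0.98] w 0.0159 q [0.53 0.36 1.29 0.   1.5  0.68]
toolx [ 0.988 -0.152  0.001] z [ 1.5e-03  9.0e-04 -1.0e+00]
world shift [ 0.0001  0.     -0.0019] tool shift [ 0.     -0.      0.0019]
turn [-0.0011 -0.0013 -0.0016] shift after turn [ 0.     -0.      0.0019]
turn [-2.10e-03  1.70e-03  3.14e+00] shift after turn [-0.      0.      0.0019]
```

apply_moves --steps '[0, 0, -0.01, 0, 0, 0, 0, 0, 0, -0.01, 0, 0, 0, 0, 0, 0, -0.015, 0, 0, 0, 0, 0, 0, -0.015, 0, 0, 0, 0, 0, 0, -0.015, 0, 0, 0, 0, 0, 0, -0.015, 0, 0, 0, 0]'

```text
time_s: 10.68
position: [0.5308, 0.3741, 0.3678]
tcp_rot: [3.129, -0.238, -0.008]
ft_force: [0.2, 0.9, -1.0]
grip_width: 0.0154
```

```bash
python3 -c "
from go import *
go([.5315,.3745,.46],[.989,-.15])
"
```

```text
t 10.68 pos [0.5308 0.3741 0.3678] F [ 0.16  0.89 -1.01] w 0.0154 q [0.53 0.32 1.17 0.   1.66 0.68]
toolx [ 0.988 -0.152 -0.005] z [-0.0053 -0.0029 -1.    ]
world shift [0.0007 0.0004 0.0922] tool shift [ 0.0002 -0.0002 -0.0922]
turn [ 0.0037  0.0048 -0.0016] shift after turn [ 0.0006 -0.0005 -0.0922]
turn [ 0.0076 -0.0058  3.14  ] shift after turn [-0.0006  0.0005 -0.0922]
```

apply_moves --steps '[0, 0, -0.03, 0.004, 0.005, 0, 0, 0, 0, -0.03, 0, 0, 0, 0, 0, 0, -0.025, 0, 0, 0, 0, 0.005, 0.015, 0, 0, 0, 0, 0, 0.01, 0.03, 0, 0, 0, 0, 0, 0.012, 0.035, 0, 0, 0, 0, 0, 0.012, 0.035, 0, 0, 0, 0, 0, 0.012, 0.035, 0, 0, 0, 0, 0, 0.012, 0.035, 0, 0, 0, 0, 0, 0.01, 0.03, 0, 0, 0, 0, 0, 0.01, 0.025, 0, 0, 0, 0, 0, 0, 0, 0, 0, 0, 0, 0, 0, 0, 0, 0, 0, 0, 0]'

```text
time_s: 11.77
position: [0.5748, 0.1063, 0.463]
tcp_rot: [-3.13, 0.238, -0.017]
ft_force: [-0.4, 0.1, -0.2]
grip_width: 0.0159
```

```bash
python3 -c "
from go import *
go([.5855,.064,.39],[.989,-.15])
"
```

```text
t 11.77 pos [0.5748 0.1063 0.463 ] F [-0.43  0.1  -0.23] w 0.0159 q [0.09 0.16 1.18 0.   1.79 0.24]
toolx [ 0.988 -0.151  0.011] z [ 0.0113  0.0021 -0.9999]
world shift [ 0.0107 -0.0423 -0.073 ] tool shift [0.0161 0.0405 0.073 ]
turn [-0.0038 -0.0108 -0.0012] shift after turn [0.0169 0.0403 0.073 ]
turn [-0.017   0.006   3.1403] shift after turn [-0.0169 -0.0403  0.073 ]
```

apply_moves --steps '[0.008, 0.02, 0.02, -0.004, -0.011, 0, 0, 0.008, 0.018, 0.02, 0, 0, 0, 0, 0, 0.002, 0.018, 0, 0, 0, 0, 0, 0, 0.01, 0, 0, 0, 0, 0, 0, 0, 0, 0, 0, 0, 0, 0, 0, 0, 0, 0, 0]'

```text
time_s: 12.27
position: [0.5832, 0.0647, 0.3924]
tcp_rot: [-3.132, 0.232, -0.0]
ft_force: [-0.0, 0.7, -0.3]
grip_width: 0.0154
```

```bash
python3 -c "
from go import *
go([.5855,.064,.39],[.989,-.15])
W=robot.camera_info('wrist');np.savez('pics/w7.npz',**{k:np.array(v) for k,v in W.items()})
w=robot.grab_frame('wrist')[:,:,::-1];a=robot.grab_frame('scene')[:,:,::-1];b=robot.grab_frame('side')[:,:,::-1]
cv2.imwrite('pics/w7.png',w);cv2.imwrite('pics/scene7.png',a);cv2.imwrite('pics/side7.png',b)
S=robot.camera_info('scene');D=robot.camera_info('side')
H=np.array([.5855,.064,.06])
for i in (S,D,W): print(proj(i,H))
p=proj(S,H).astype(int);q=proj(D,H).astype(int)
c=lambda im,p:cv2.resize(im[p[1]-35:p[1]+15,p[0]-25:p[0]+25],None,fx=8,fy=8,interpolation=2)
print(p,q);cv2.imwrite('pics/c7.png',np.hstack([c(a,p),c(b,q)]))
"
```

```text
t 12.27 pos [0.5832 0.0647 0.3924] F [-0.05  0.66 -0.29] w 0.0154 q [0.01 0.17 1.3  0.   1.67 0.16]
toolx [ 0.989 -0.148  0.   ] z [ 2.0e-04  1.1e-03 -1.0e+00]
world shift [ 0.0023 -0.0007 -0.0024] tool shift [0.0023 0.0003 0.0024]
turn [-0.0011 -0.0001  0.0023] shift after turn [0.0023 0.0003 0.0024]
turn [ 1.0000e-04 -1.7000e-03 -3.1393e+00] shift after turn [-0.0023 -0.0003  0.0024]
[279.80683505 203.05084751]
[231.56883061 226.97227304]
[262.12686047 191.70639937]
[279 203] [231 226]
```

View pics/w7.png

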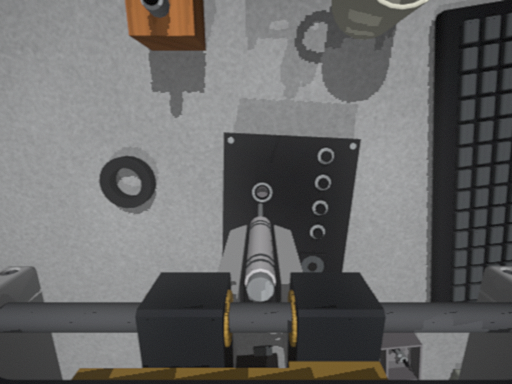

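View pics/c7.png

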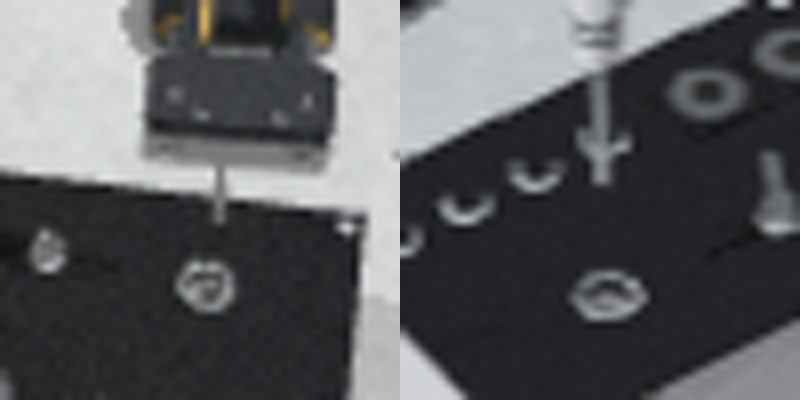

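```bash
python3 -c "
from go import *
W=dict(np.load('pics/w7.npz'));S=robot.camera_info('scene');D=robot.camera_info('side')
f=lambda x,o:(x+.5)/8-.5+o
a=(S,f(220,254),f(221,168));b=(D,f(201,206),f(184,191))
print('tip',tri([a,b]))
h=[(S,f(206,254),f(288,168)),(D,f(208,206),f(296,191))]
print('hole',tri(h),[onz(*o,.06) for o in h],onz(W,262,191.5,.06))
P=np.array([.5832,.0647,.3924-.28]);print('exp tip',P,[proj(i,P) for i in (S,D,W)])
w=cv2.imread('pics/w7.png')[165:240,225:300];cv2.imwrite('pics/w7c.png',cv2.resize(w,None,fx=8,fy=8,interpolation=2))
"
```

```text
tip (array([0.58430498, 0.06570846, 0.11163276]), [np.float64(0.0003637075907970328), np.float64(0.00036370759079711046)])
hole (array([0.5860384 , 0.06288745, 0.05687188]), [np.float64(0.0005416087867034174), np.float64(0.0005416087867034743)]) [array([0.58739244, 0.06212172, 0.06      ]), array([0.58384331, 0.06571777, 0.06      ])] [0.5853911  0.06426421 0.06      ]
exp tip [0.5832 0.0647 0.1124] [array([280.83713273, 194.85876981]), array([231.35965116, 213.30249049]), array([260.08626304, 204.60275885])]
```

View pics/w7c.png

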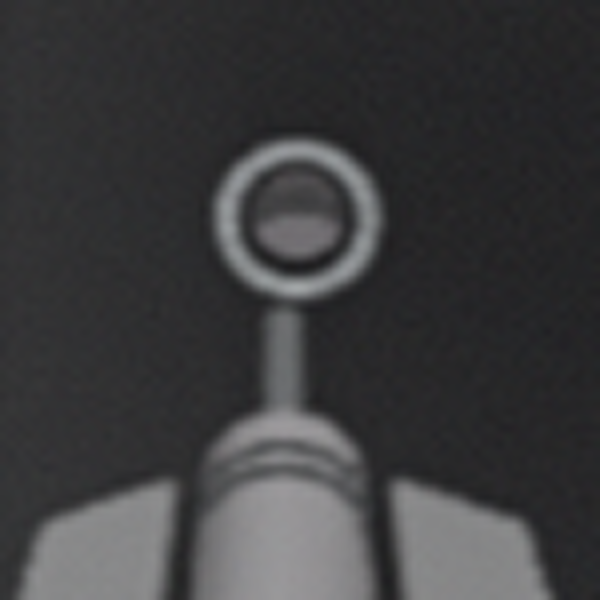

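In the wrist view the hole is at (262.3,192.4) and the tip at (260.6,203.4), which puts the tip about 2 mm off the hole's axis. I'll correct that, come down to about 12 mm above the plate and look again.

apply_moves --steps '[0.002, 0.001, 0.012, 0, 0, 0, 0, 0, 0, 0.015, 0, 0, 0, 0, 0, 0, 0.01, 0, 0, 0, 0, 0, 0, 0, 0, 0, 0, 0, 0, 0, 0, 0, 0, 0, 0]'

```text
time_s: 12.83
position: [0.5865, 0.0653, 0.3589]
tcp_rot: [-3.131, 0.227, -0.02]
ft_force: [0.2, 0.3, -0.1]
grip_width: 0.0158
```

```bash
cat > look.py <<'E'
from go import *
import sys
n=sys.argv[1]
go([.5857,.0637,.35],[.989,-.15])
W=robot.camera_info('wrist')
w=robot.grab_frame('wrist')[:,:,::-1];a=robot.grab_frame('scene')[:,:,::-1];b=robot.grab_frame('side')[:,:,::-1]
for k,im in zip('wab',(w,a,b)): cv2.imwrite(f'pics/{k}{n}.png',im)
s=robot.get_state();T=s["position"]+.28*Rn.from_rotvec(s["tcp_rot"]).as_matrix()[:,2]
H=np.array([.5857,.0637,.06]);print('tip exp',T,proj(W,T),'hole exp',proj(W,H))
c=lambda im,p,r,k:cv2.resize(im[p[1]-r:p[1]+r,p[0]-r:p[0]+r],None,fx=k,fy=k,interpolation=2)
S=robot.camera_info('scene');D=robot.camera_info('side')
ps=[proj(i,H).astype(int) for i in (W,S,D)];print(ps)
cv2.imwrite(f'pics/c{n}.png',np.hstack([c(w,ps[0],24,8),c(a,ps[1],12,16),]))
cv2.imwrite(f'pics/d{n}.png',c(b,ps[2],16,24))
E
python3 look.py 8
```

```text
t 12.83 pos [0.5865 0.0653 0.3589] F [ 0.18  0.28 -0.09] w 0.0158 q [0.01 0.18 1.35 0.   1.59 0.16]
toolx [ 0.989 -0.144  0.012] z [ 0.0126  0.0013 -0.9999]
world shift [-0.0008 -0.0016 -0.0089] tool shift [-0.0006  0.0017  0.0089]
turn [-0.0032 -0.0123  0.0058] shift after turn [-0.0005  0.0017  0.0089]
turn [ 0.0193 -0.005  -3.1357] shift after turn [ 0.0005 -0.0017  0.0089]
tip exp [0.5903691  0.06556438 0.07966366] [260.54772847 204.61335347] hole exp [256.08667834 201.49539572]
[array([256, 201]), array([279, 203]), array([231, 226])]
```

View pics/c8.png

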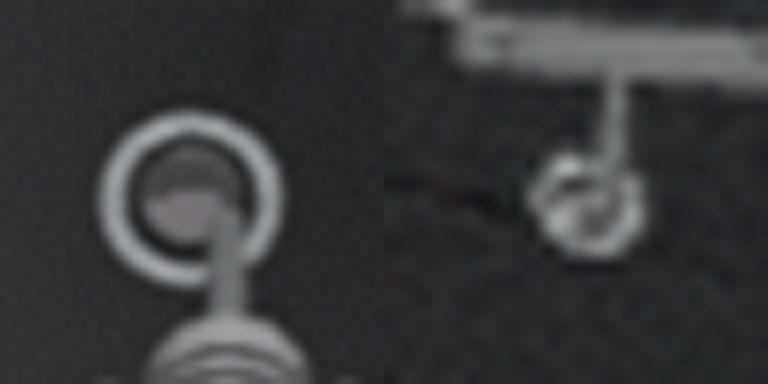

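View pics/d8.png

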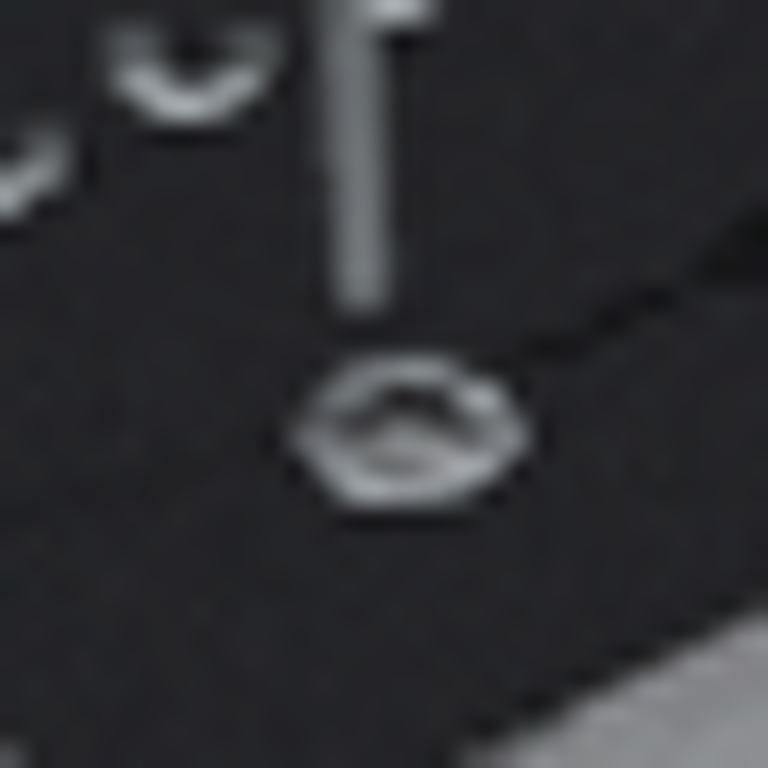

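The tool tilts about 0.7° while descending, which throws the tip off by about 3.5 mm in x. I'll level it in place.

apply_moves --steps '[-0.0006, 0.0017, 0, -0.003, -0.012, 0, 0, 0, 0, 0, 0, 0, 0, 0, 0, 0, 0, 0, 0, 0, 0]'

```text
time_s: 13.23
position: [0.5859, 0.0634, 0.3615]
tcp_rot: [-3.133, 0.227, -0.005]
ft_force: [0.7, -0.5, 0.1]
grip_width: 0.0151
```

```bash
python3 look.py 9
```

```text
t 13.23 pos [0.5859 0.0634 0.3615] F [ 0.69 -0.45  0.1 ] w 0.0151 q [ 0.01  0.19  1.35 -0.    1.61  0.16]
toolx [ 0.99  -0.144  0.003] z [ 3.2e-03 -1.0e-04 -1.0e+00]
world shift [-0.0002  0.0003 -0.0115] tool shift [-0.0003 -0.0003  0.0115]
turn [-0.0003 -0.0031  0.0056] shift after turn [-0.0003 -0.0003  0.0115]
turn [ 4.900e-03 -5.000e-04 -3.136e+00] shift after turn [0.0003 0.0003 0.0115]
tip exp [0.58669206 0.06340199 0.08123162] [260.01726864 204.24212995] hole exp [258.96837613 198.22210601]
[array([258, 198]), array([279, 203]), array([231, 226])]
```

View pics/c9.png

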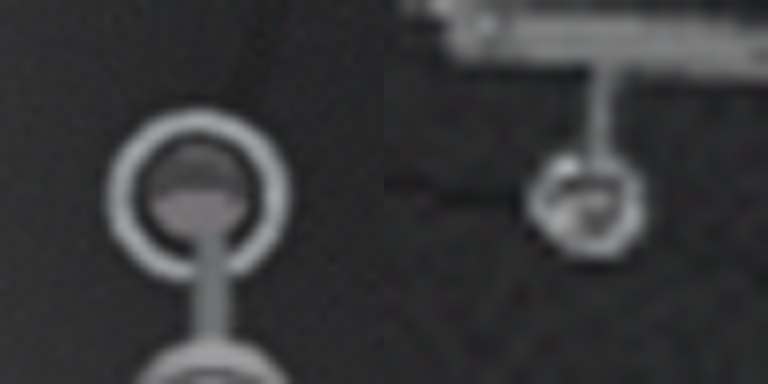

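View pics/d9.png

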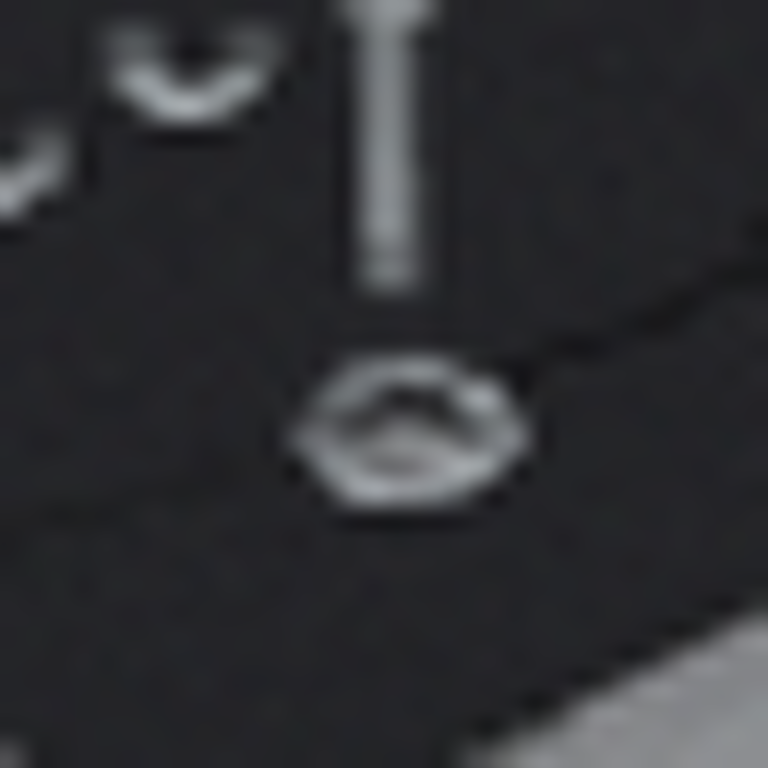

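The wrist view shows hole (258.8,198.4) and tip (260.2,203.7), both within 0.5 px of prediction. Only a 0.18° tilt is left. I'll descend slowly.

apply_moves --steps '[-0.0003, -0.0003, 0.004, 0, -0.005, 0.005, 0, 0, 0, 0.005, 0, -0.002, 0, 0, 0, 0, 0.004, 0, -0.002, 0, 0, 0, 0, 0.001, 0, -0.002, 0, 0, 0, 0, 0, 0, 0, 0, 0]'

```text
time_s: 13.8
position: [0.5854, 0.0638, 0.3455]
tcp_rot: [-3.132, 0.236, 0.015]
ft_force: [-0.1, -0.2, -0.4]
grip_width: 0.0158
```

```bash
python3 look.py 10
```

```text
t 13.8 pos [0.5854 0.0638 0.3455] F [-0.06 -0.22 -0.41] w 0.0158 q [0.01 0.19 1.37 0.   1.59 0.16]
toolx [ 0.989 -0.15  -0.01 ] z [-0.0095  0.0017 -1.    ]
world shift [ 0.0003 -0.0001  0.0045] tool shift [ 0.0002  0.0001 -0.0045]
turn [-0.0003  0.0097  0.    ] shift after turn [ 0.0003  0.0001 -0.0045]
turn [-1.5200e-02 -4.0000e-04 -3.1415e+00] shift after turn [-0.0003 -0.0001 -0.0045]
tip exp [0.58319367 0.06432569 0.06614529] [260.58267956 204.45644027] hole exp [263.22546397 202.89757606]
[array([263, 202]), array([279, 203]), array([231, 226])]
```

View pics/c10.png

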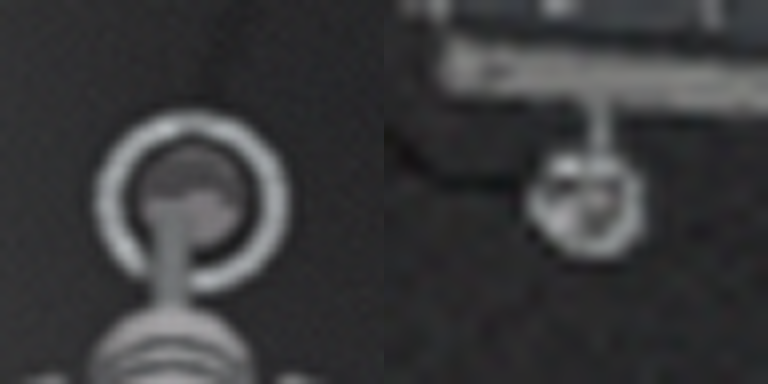

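View pics/d10.png

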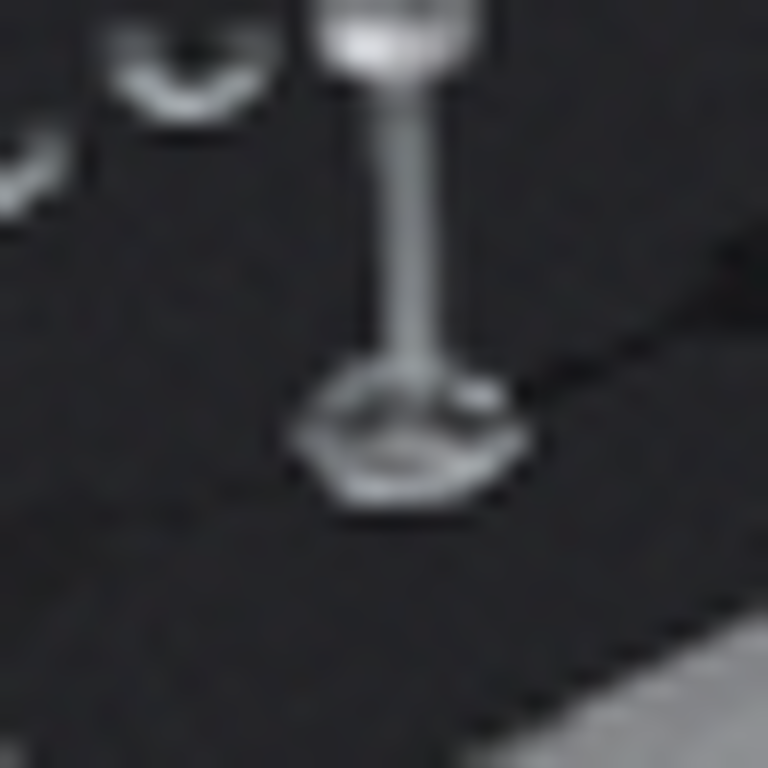

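apply_moves --steps '[0.0002, 0, 0, 0, 0.008, 0, 0, 0, 0, 0, 0, 0, 0, 0, 0, 0, 0, 0, 0, 0, 0]'

```text
time_s: 14.2
position: [0.5859, 0.0638, 0.3467]
tcp_rot: [-3.132, 0.236, -0.002]
ft_force: [0.1, 0.1, -0.9]
grip_width: 0.0154
```

```bash
python3 look.py 11
```

```text
t 14.2 pos [0.5859 0.0638 0.3467] F [ 0.06  0.09 -0.89] w 0.0154 q [0.01 0.19 1.37 0.   1.58 0.16]
toolx [ 0.989 -0.15   0.001] z [ 1.5e-03  4.0e-04 -1.0e+00]
world shift [-0.0002 -0.0001  0.0033] tool shift [-0.0002  0.0002 -0.0033]
turn [-0.0007 -0.0014  0.0001] shift after turn [-0.0002  0.0002 -0.0033]
turn [ 2.2000e-03 -1.0000e-03 -3.1415e+00] shift after turn [ 0.0002 -0.0002 -0.0033]
tip exp [0.58626714 0.06393553 0.06670863] [260.0731286  204.31734268] hole exp [259.53234603 202.67121522]
[array([259, 202]), array([279, 203]), array([231, 226])]
```

View pics/c11.png

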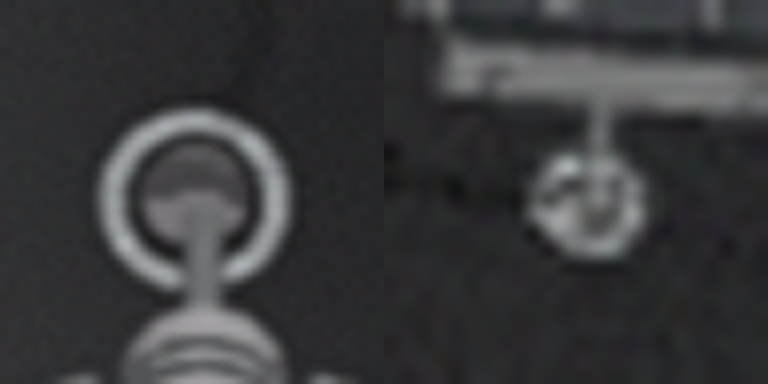

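Tip and hole are aligned within about 1 mm, with the tip 6.7 mm above the plate. I'll descend gently, feeling for the button.

apply_moves --steps '[-0.0005, 0, 0.002, 0, -0.002, 0, 0, 0, 0, 0.003, 0, -0.001, 0, 0, 0, 0, 0.003, 0, 0, 0, 0, 0, 0, 0.002, 0, 0, 0, 0, 0, 0, 0, 0, 0, 0, 0]'

```text
time_s: 14.77
position: [0.5853, 0.0639, 0.3357]
tcp_rot: [-3.132, 0.236, 0.003]
ft_force: [0.5, 0.8, -0.9]
grip_width: 0.0155
```

```bash
python3 look.py 12
```

```text
t 14.77 pos [0.5853 0.0639 0.3357] F [ 0.51  0.8  -0.85] w 0.0155 q [0.01 0.2  1.38 0.   1.56 0.16]
toolx [ 0.989 -0.15  -0.002] z [-1.8e-03  9.0e-04 -1.0e+00]
world shift [ 0.0004 -0.0002  0.0143] tool shift [ 0.0004  0.0001 -0.0143]
turn [-0.0006  0.002   0.    ] shift after turn [ 0.0004  0.0001 -0.0143]
turn [-3.1000e-03 -1.0000e-03 -3.1416e+00] shift after turn [-0.0004 -0.0001 -0.0143]
tip exp [0.58520172 0.06417346 0.05642049] [260.57225643 204.45937115] hole exp [261.16140538 205.93790258]
[array([261, 205]), array([279, 203]), array([231, 226])]
```

View pics/c12.png

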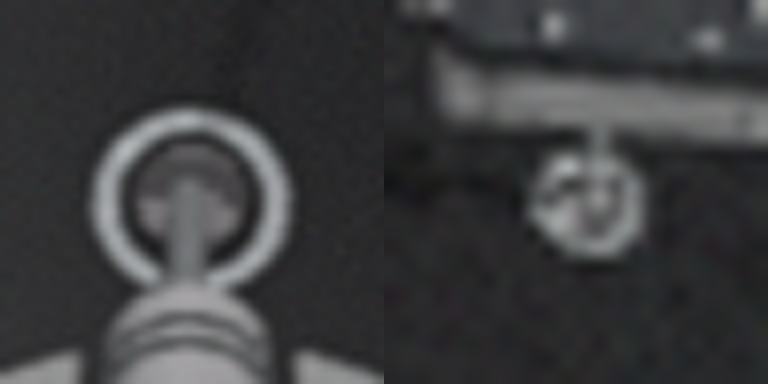

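The tip is inside the hole (3.6 mm deep) and centred. I'll continue in 1–2 mm steps.

apply_moves --steps '[0, 0, 0.002, 0, 0.001, 0, 0, 0, 0, 0.002, 0, 0, 0, 0, 0, 0, 0.0005, 0, 0, 0, 0]'

```text
time_s: 15.17
position: [0.5856, 0.0639, 0.3322]
tcp_rot: [-3.132, 0.236, -0.002]
ft_force: [0.3, 0.1, -0.8]
grip_width: 0.0157
```

apply_moves --steps '[0, 0, 0.0015, 0, 0, 0, 0, 0, 0, 0.0005, 0, 0, 0, 0]'

```text
time_s: 15.33
position: [0.5856, 0.0639, 0.3299]
tcp_rot: [-3.132, 0.236, -0.002]
ft_force: [0.1, -0.5, -0.6]
grip_width: 0.0157
```

apply_moves --steps '[0, 0, 0.0015, 0, 0, 0, 0, 0, 0, 0.0005, 0, 0, 0, 0]'

```text
time_s: 15.5
position: [0.5856, 0.0639, 0.3277]
tcp_rot: [-3.132, 0.236, -0.002]
ft_force: [0.2, -0.4, -1.1]
grip_width: 0.0158
```

```bash
python3 -c "
from go import *
go([.5857,.0637,.33],[.989,-.15])"
```

```text
t 15.5 pos [0.5856 0.0639 0.3277] F [ 0.21 -0.37 -1.11] w 0.0158 q [0.01 0.2  1.4  0.   1.54 0.16]
toolx [ 0.989 -0.15   0.001] z [ 1.6e-03  8.0e-04 -1.0e+00]
world shift [ 0.0001 -0.0002  0.0023] tool shift [ 0.0002  0.0002 -0.0023]
turn [-0.001  -0.0014  0.    ] shift after turn [ 0.0002  0.0002 -0.0023]
turn [ 2.3000e-03 -1.6000e-03 -3.1415e+00] shift after turn [-0.0002 -0.0002 -0.0023]
```

apply_moves --steps '[0, 0, 0.0015, 0, -0.001, 0, 0]'

```text
time_s: 15.58
position: [0.5856, 0.0639, 0.3263]
tcp_rot: [-3.132, 0.236, -0.002]
ft_force: [0.2, 0.6, -0.6]
grip_width: 0.0157
```

apply_moves --steps '[0, 0, 0.001, 0, 0, 0, 0]'

```text
time_s: 15.67
position: [0.5857, 0.0639, 0.3254]
tcp_rot: [-3.132, 0.236, -0.002]
ft_force: [-0.5, -0.4, 2.5]
grip_width: 0.0155
```

apply_moves --steps '[0, 0, 0.001, 0, 0, 0, 0]'

```text
time_s: 15.75
position: [0.5856, 0.0639, 0.3248]
tcp_rot: [-3.132, 0.236, -0.002]
ft_force: [-0.8, -0.4, 1.1]
grip_width: 0.0156
```

apply_moves --steps '[0, 0, 0.001, 0, 0, 0, 0]'

```text
time_s: 15.83
position: [0.5856, 0.0639, 0.3242]
tcp_rot: [-3.132, 0.236, -0.003]
ft_force: [-0.6, 0.5, 2.2]
grip_width: 0.0155
```

apply_moves --steps '[0, 0, 0.001, 0, 0, 0, 0]'

```text
time_s: 15.92
position: [0.5855, 0.0639, 0.3237]
tcp_rot: [-3.132, 0.236, -0.003]
ft_force: [-1.3, -0.9, 2.5]
grip_width: 0.0156
```

Contact is at TCP z≈0.3257, so the button top is about 14 mm deep, and the spring force is rising. Full travel should end near TCP z≈0.3207.

apply_moves --steps '[0, 0, 0.0015, 0, 0, 0, 0]'

```text
time_s: 16.0
position: [0.5855, 0.0639, 0.3227]
tcp_rot: [-3.132, 0.236, -0.004]
ft_force: [-1.4, 0.1, 4.1]
grip_width: 0.0152
```

apply_moves --steps '[0, 0, 0.0015, 0, 0, 0, 0]'

```text
time_s: 16.08
position: [0.5854, 0.0639, 0.3217]
tcp_rot: [-3.132, 0.236, -0.004]
ft_force: [-1.4, -0.9, 4.1]
grip_width: 0.0154
```

apply_moves --steps '[0, 0, 0.0015, 0, 0, 0, 0]'

```text
time_s: 16.17
position: [0.5854, 0.064, 0.3209]
tcp_rot: [-3.132, 0.236, -0.005]
ft_force: [-2.4, -0.0, 8.9]
grip_width: 0.0156
```

```bash
python3 -c "
from go import *
go([.5857,.0637,.32],[.989,-.15])"
```

```text
t 16.17 pos [0.5854 0.064  0.3209] F [-2.36 -0.01  8.88] w 0.0156 q [0.01 0.2  1.41 0.   1.53 0.16]
toolx [ 0.989 -0.15   0.003] z [ 3.2e-03  9.0e-04 -1.0e+00]
world shift [ 0.0003 -0.0003 -0.0009] tool shift [0.0004 0.0002 0.0009]
turn [-0.0014 -0.0031  0.0001] shift after turn [0.0004 0.0002 0.0009]
turn [ 4.8000e-03 -2.2000e-03 -3.1415e+00] shift after turn [-0.0004 -0.0002  0.0009]
```

apply_moves --steps '[0, 0, 0.0015, 0, 0, 0, 0]'

```text
time_s: 16.25
position: [0.5853, 0.064, 0.3207]
tcp_rot: [-3.132, 0.236, -0.006]
ft_force: [-4.4, 0.4, 9.1]
grip_width: 0.0157
```

apply_moves --steps '[0, 0, 0.002, 0, 0, 0, 0]'

```text
time_s: 16.33
position: [0.5851, 0.064, 0.3207]
tcp_rot: [-3.132, 0.236, -0.008]
ft_force: [-4.2, 0.3, 10.9]
grip_width: 0.0155
```

```bash
python3 look.py 13; python3 -c "
from go import *
for _ in range(4):
    robot.grab_frame('scene'); s=robot.get_state(); print(s['time_s'],s['position'].round(4),s['ft_force'].round(1),s['grip_width'].round(4))
a=robot.grab_frame('scene')[140:220,130:215,::-1];cv2.imwrite('pics/q13.png',cv2.resize(a,None,fx=7,fy=7,interpolation=2))
"
```

```text
t 16.33 pos [0.5851 0.064  0.3207] F [-4.22  0.25 10.94] w 0.0155 q [0.01 0.2  1.41 0.   1.53 0.16]
toolx [ 0.989 -0.15   0.005] z [ 5.e-03  8.e-04 -1.e+00]
world shift [ 0.0006 -0.0003  0.0293] tool shift [ 0.0008  0.0002 -0.0293]
turn [-0.0016 -0.0048  0.0002] shift after turn [ 0.0006  0.0002 -0.0293]
turn [ 7.5000e-03 -2.5000e-03 -3.1413e+00] shift after turn [-0.0006 -0.0002 -0.0293]
tip exp [0.58649512 0.06424333 0.04075409] [260.12254066 204.35557255] hole exp [259.45834155 211.18549334]
[array([259, 211]), array([279, 203]), array([231, 226])]Traceback (most recent call last):
  File "<string>", line 4, in <module>
    robot.grab_frame('scene'); s=robot.get_state(); print(s['time_s'],s['position'].round(4),s['ft_force'].round(1),s['grip_width'].round(4))
                                                                                                                    ^^^^^^^^^^^^^^^^^^^^^
AttributeError: 'float' object has no attribute 'round'
```

View pics/c13.png

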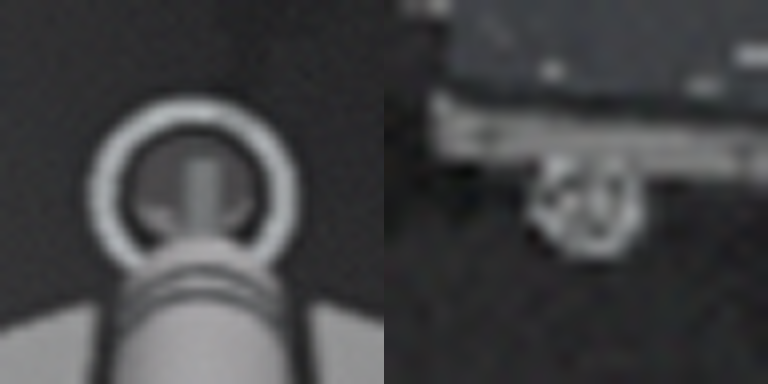

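View pics/b13.png

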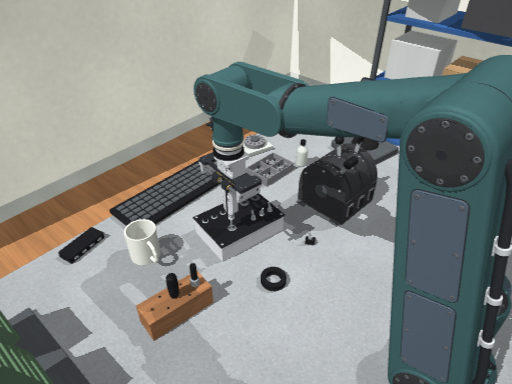

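The position has stopped at z=0.3207, exactly 5 mm below first contact, with about 11 N, so the button is fully in. I'll check that the hold is steady and that the throttle is still back.

```bash
python3 -c "
from go import *
for k in range(8):
    a=robot.grab_frame('scene'); s=robot.get_state(); print(round(s['time_s'],2),s['position'].round(4),s['ft_force'].round(1),s['grip_width'])
cv2.imwrite('pics/q13.png',cv2.resize(a[120:220,130:230,::-1],None,fx=5,fy=5,interpolation=2))
"
```

```text
16.58 [0.5851 0.064  0.3208] [-2.8  0.4  9.4] 0.015481995380429879
16.63 [0.5851 0.064  0.3208] [-3.2  0.   9.3] 0.015493758973505023
16.68 [0.5851 0.064  0.3207] [-3.3 -0.5  9. ] 0.015622484698438736
16.73 [0.5851 0.064  0.3208] [-4.3 -1.2  8.9] 0.015783157125269582
16.78 [0.5851 0.064  0.3207] [-2.7 -0.3  9.8] 0.01516659707298668
16.83 [0.5851 0.064  0.3207] [-3.9  0.5  9.4] 0.01563487626061219
16.88 [0.5851 0.064  0.3207] [-3.8 -0.1  8.9] 0.015668200434629565
16.93 [0.5851 0.064  0.3207] [-3.8 -0.2  9.9] 0.015538777251275693
```

View pics/q13.png

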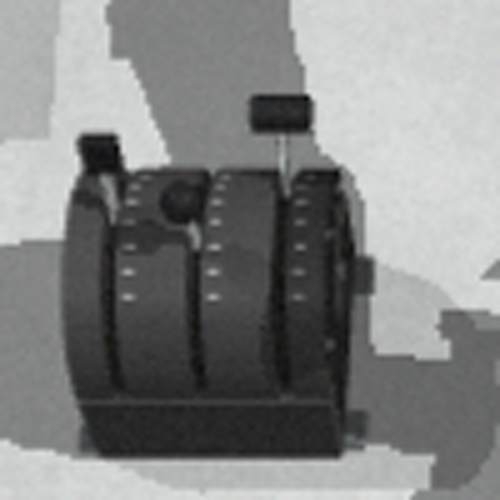

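The hold is steady: z is constant and the force is about 9 N. The throttle crossbar is still fully back, and the other levers and tools are unchanged. I'll hand it in.

```bash
python3 -c "
from rig import robot
print(robot.job_done())"
```

```text
the job is handed in; nothing more can be done
None
```

I handed the job in at about 17 s (limit 64 s), with the throttle back on its idle stop and the calibration button held fully in by the stylus.

- **Throttle:** I drew it back with the closed fingers at about 2–3 N. The force then rose to about 12 N and the fingertips stayed put over three more rows, which I took as the stop. By measurement the lever is about 1 rad from fully forward. I backed off cleanly, and the last picture shows it still there and the other two levers unmoved.
- **Stylus and button:** I lifted the stylus out of the stand and lowered it through the hole, centred to within about 1 mm. It met the button about 14 mm below the plate and went down 5 mm to a rigid stop. Over the last 0.35 s before handing in, the height was steady at about 9–10 N on the force sensor and the grip did not slip.

**Imperfections:** a sideways force of 3–4 N remained at the tip. I put it down to friction on the button cap, because the shaft looked clear of the hole wall. The tool also tilted by up to about 1.4° during some moves; I levelled it before gripping and before entering the hole. In the last check pictures the screwdriver, nut driver, mug, tape roll, spare switch and glue bottle were where they started.

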